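# Weigh the pressed tea and put it in the teapot

## Robot

A 6-joint arm with a two-finger parallel gripper is mounted at the origin on the work surface. World frame = base frame: x ahead of the robot, y to its left, z up, the work surface at z = 0. Lengths are in mm, angles in rad, forces in N, time in s.
With the tool pointing down it reaches from about 400 to 925 mm from the base axis. Payload 12.5 kg.
Tool frame: the origin (TCP) lies at the very end of the fingers, on their centre line; the grasp point (between the pads) lies 19 mm behind it; z points along the fingers, y is the direction in which the jaws open and shut (so a half turn about z gives the same grasp; the last joint's range is limited). The gripper opens to 95 mm and grips with 3 to 60 N. Pads are 20 mm wide; open, the fingers measure 119 mm over their backs; the gripper's body (75 mm by 180 mm) begins 59 mm behind the grasp point.
Start: joints at [-1.384, 0.491, 1.559, -0, 1.092, -0.106], TCP at [180.419, -598.411, 214.661] pointing down, gripper open.
Joint ranges: [-3.1, 3.1], [-0.84, 2.19], [0.05, 2.79], [-1.13, 4.28], [0.06, 2.93], [-2.69, 2.69]. Speed limits (rad/s): [2.22, 2.22, 2.79, 3.14, 3.14, 3.14].

## Interface

Orientations are given as [roll, pitch, yaw] about the fixed x, y, z axes, in that order (R = Rz(yaw) Ry(pitch) Rx(roll)).
In Python, from cell import env gives the robot as it stands. The module is installed in compiled form; this text tells all that it offers.
- The arm moves only by the tool carry_out, never from a script. Its argument "deltas" is one flat list of numbers, 7 for each row, row after row: the turn, a rotation vector about the tool's x, y, z in rad, then the shift along the tool's x, y, z in cm, then the finger opening in cm, from 0 to 9.51. In form: [wx, wy, wz, x, y, z, gripper, wx, wy, wz, x, y, z, gripper, ...]. A call has 1 to 12 rows; each row is the pose to reach, as a shift and turn from the pose measured when the call began, along the tool's axes at that moment; what a row does not reach only later rows make up. A row lasts 1/10 s, in which the tool goes at most 50 mm and 8.59 degrees, less where a joint would pass 70% of its speed; a pose out of reach is approached as far as the arm can. A call with a gripper value outside its range is refused whole. The fingers move at their own pace and stop on an object; the grip force is fixed at half the most. Time passes only in rows, so rows that repeat a pose let the fingers close. It gives the time, the measured TCP pose, the force and the opening at its end, in the units of the state.
- env.state(): the state, without advancing time (a new reading comes with each control period).
- env.read_camera(name): name is "scene" or "top" or "wrist"; returns a dict with "img" (420x560x3 uint8, red, green, blue), "range_z" (420x560 float32, mm along the optical axis (not along the pixel's ray), 0 where there is no reading), "fov_y" (degrees; the focal length in pixels is half the picture's height over the tangent of half this angle, whatever the lens; pixels are square), "cx", "cy" (the principal point, pixels), "extrinsics" (4x4, takes a point from world to camera coordinates); the wrist camera has in their place "T_tool_cam" (4x4, takes a point from camera to tool coordinates, whose origin is the TCP and whose axes are the flange's). Camera axes: x right, y down, z forward; pixel columns grow to the right and rows downward; lengths in mm; the calibration is good to about 2 mm. A picture is of the moment at which its call begins: read the wrist's pose just before it.
- env.job_done(): hands the job in, once; it reports no verdict.
The state is a dict: "t": time; "joints": joint angles; "qvel": joint speeds; "tau": joint torques, N m; "eef_pos": TCP position; "tcp_rot": TCP orientation; "ft_force": force on the tool from outside, world axes, zero at the start; "moment": the same for the moment, N m; "opening": opening from 0.0 (shut) to 1.0 (fully open).
Only numpy, scipy, OpenCV 4.12 (cv2) and the standard library are available. Lean on these libraries where they do the work, as an engineer would, in place of code of your own. Each camera call takes 0.05 s, during which the arm holds its last target. There are 200 camera calls.

## Task

With the beam of the tea balance still arrested, move every brick of tea from the bamboo tray to the balance's pan, throw the arrest lever fully over to free the beam, let the pan settle down for a couple of seconds, then bring the lever fully home again so that the beam is held level; never touch the tea, the pan or the beam while the lever is off its home position. After weighing, put all of the tea into the teapot, raising the small lever at the lid's hinge to open it, and lower that lever afterwards so that the lid is fully shut. Leave the cups, sugar bowl and spoon rest where they are.

Things in the scene. Friction and masses are not known exactly. Their poses are not given: they have to be found in the camera images.
- scale: The tea balance, fixed to the bench: dark wooden base 210 x 130 x 18 mm, brass column, brass beam along its x axis pivoted 75 mm above the bench over the origin. Origin: centre of the base's underside. At yaw 0 the pan end of the beam points to -x (towards the robot), the brass counterpoise to +x, and the arrest lever stands at its +y side.
- pan (a point): Centre of the upper face of the floor of the balance's flat aluminium pan, 100 mm from the beam's pivot, 105 mm above the bench when the beam is level. The pan is 90 mm (along the beam, the scale's x) by 186 mm (across it, y) outside, with a rim 3 mm thick and 6 mm tall. It is fixed to the beam and tilts with it.
- beam (a joint): Tilt of the balance beam (rad): 0 level, positive when the pan is down (stop at 0.12), negative when the pan is up (stop at -0.10, where the empty pan goes when free).
- arrest (a joint): Arrest lever of the balance (rad): 0 = home, leaning to the scale's -x, the beam is held level; 1.0 = fully over, leaning to the scale's +x, the beam is free. It swings about a pivot along the scale's y axis at (70, 79, 34) mm in the scale's frame, needs about 5 N at the tip and stays where it is left.
- arrest_tip (a point): Centre of the red grip at the top of the arrest lever: a cylinder 18 mm across and 22 mm long (along the scale's y), 68 mm from the lever's pivot, leaning 0.5 rad to -x at home. The lever's rod is 8 mm thick.
- pot: The white ceramic teapot, fixed to the bench: 144 mm across at its widest, rim 100 mm above the bench, mouth 110 mm across inside, inner floor 6 mm up. Origin: on its axis, underneath. At yaw 0 the spout points to -x (to 119 mm from the axis), the handle and the lid's hinge lie at +x, the lid's lever at +y.
- lid (a joint): Opening of the teapot's lid and of the lever on its hinge pin (rad): 0 shut, 1.65 fully open (lid upright beyond the mouth). Friction holds it where it is left.
- lid_hinge (a point): The lid's hinge axis at the foot of its small side lever: 64 mm to +x, 105 mm to +y and 107 mm above the pot's origin. The axis runs along the pot's y.
- lid_tip (a point): Centre of the black grip at the end of the lid's small lever: a cylinder 16 mm across and 24 mm long (along the pot's y), 60 mm from the hinge axis. With the lid shut the lever points to the pot's -x and 0.45 rad upward; raising it about the hinge opens the lid by the same angle. About 4 N moves it.
- tray: The bamboo tray, fixed: 240 (x) x 190 (y) mm, upper face 8 mm above the bench, rim to 12 mm. Origin: centre of its underside.
- tea0: A small dark brick of pressed tea, 44 (its x) x 30 (y) x 18 (z) mm, 25 g. Origin: centre of its underside. There are two to four in a run, lying flat on the tray at the start; absent ones read None.
- tea1: A small dark brick of pressed tea, 44 (its x) x 30 (y) x 18 (z) mm, 25 g. Origin: centre of its underside. There are two to four in a run, lying flat on the tray at the start; absent ones read None.
- tea2: A small dark brick of pressed tea, 44 (its x) x 30 (y) x 18 (z) mm, 25 g. Origin: centre of its underside. There are two to four in a run, lying flat on the tray at the start; absent ones read None.
- tea3: A small dark brick of pressed tea, 44 (its x) x 30 (y) x 18 (z) mm, 25 g. Origin: centre of its underside. There are two to four in a run, lying flat on the tray at the start; absent ones read None.
- cup0: A white porcelain cup, 76 mm across, 60 mm tall, loose; a bystander. Origin: centre of its underside.
- cup1: A white porcelain cup, 76 mm across, 60 mm tall, loose; a bystander. Origin: centre of its underside.
- sugar: A stainless steel sugar bowl with its lid, 92 mm across, 80 mm tall, loose; a bystander. Origin: centre of its underside.
- rest: A flat silver aluminium spoon rest, 185 mm long, loose; a bystander. Origin: centre of the underside of its bar; the round dish is 75 mm along its +x.
Not all that is in view belongs to the job. What is shaped like the tea3 but green is not meant. What is shaped like the tea2 but yellow is not meant.

How it is judged:
By the outcome, as a careful person would: the job done as asked, in the order asked, and still so for the second after the job is handed in, with the robot touching nothing.
Of tea0, tea1, tea2, tea3 only 2 to 4 are there at a start; the rules pass over those that are not, and their reading is None.
At some moment in a run one of tea0, tea1, tea2, tea3 may be knocked a few centimetres aside while the robot is not near it.
Once in a run the grip may slacken for a moment while it holds something.
It also fails if it takes over 210 s, if anything falls off the work surface, if the arm or the gripper's body presses on something with over 40 N, if the wrist force passes 120 N, or if a joint passes its speed limit or range.

## Working session

There is one attempt and no reset: what is moved stays moved. The work goes in short steps, Python scripts to look and compute and a tool call to move; the robot and the scene stay as the last step left them, time stands still between calls to the robot, and variables do not carry over. Pictures are saved under pics/ and viewed, about 12 in all and at most 16, crops included, and the job is handed in when it is done.

Besides the shell and the picture viewer there is one more tool, called after "Call:" as name(argument=value, ...) on one line, values as JSON. carry_out: Moves the arm, as the interface text tells. Its arguments: {"type":"object","properties":{"deltas":{"type":"array","items":{"type":"number"}}},"required":["deltas"]}

```bash
mkdir -p pics; cat > h.py <<'E'
import numpy as np, cv2
from cell import env
from scipy.spatial.transform import Rotation as R
def cam(name):
    s=env.state(); c=env.read_camera(name)
    c['f']=c['img'].shape[0]/2/np.tan(np.radians(c['fov_y'])/2)
    if 'extrinsics' in c: c['T']=np.linalg.inv(c['extrinsics'])
    else:
        W=np.eye(4); W[:3,:3]=R.from_euler('xyz',s['tcp_rot']).as_matrix(); W[:3,3]=s['eef_pos']
        c['T']=W@c['T_tool_cam']
    return c
def ray(c,u,v,z):   # cast pixel onto plane of height z
    d=c['T'][:3,:3]@np.array([(u-c['cx'])/c['f'],(v-c['cy'])/c['f'],1]); o=c['T'][:3,3]
    return o+d*(z-o[2])/d[2]
def pt(c,u,v):
    Z=c['range_z'][int(v),int(u)]
    return (c['T']@[(u-c['cx'])/c['f']*Z,(v-c['cy'])/c['f']*Z,Z,1])[:3]
def cloud(c):
    v,u=np.mgrid[:c['img'].shape[0],:c['img'].shape[1]]; Z=c['range_z']
    P=np.stack([(u-c['cx'])/c['f']*Z,(v-c['cy'])/c['f']*Z,Z],-1)
    return P@c['T'][:3,:3].T+c['T'][:3,3]
def save(c,n): cv2.imwrite('pics/'+n,c['img'][...,::-1])
E
python3 - <<'E'
from h import *
print(env.state())
for n in ('top','scene'):
    c=cam(n); save(c,n+'0.png'); np.save(n+'0.npy',c,allow_pickle=True); print(n,c['T'].round(3),c['f'],c['fov_y'])
E
```

```text
{'t': 0.0, 'joints': array([-1.38358530e+00,  4.91538422e-01,  1.55944164e+00,  3.25298487e-05,
        1.09168091e+00, -1.05624492e-01]), 'qvel': array([-5.25448927e-05,  6.98534235e-04, -1.04678135e-03, -1.31975774e-03,
       -3.30305856e-04, -2.27224227e-03]), 'tau': array([ 8.45396953e-04, -6.12632418e+01, -2.58187348e+01,  6.91846898e-02,
        4.80523438e-02, -9.56050872e-05]), 'eef_pos': array([ 180.38837917, -598.15709808,  214.07756392]), 'tcp_rot': array([-3.14053333e+00, -1.41321628e-04,  2.92820434e-01]), 'ft_force': array([-0.157967  ,  0.58404327,  0.83431392]), 'moment': array([ 0.02497246,  0.01108681, -0.04559985]), 'opening': 1.0034761500510856}
top [[ 5.000000e-03 -9.980000e-01  6.700000e-02  5.146610e+02]
 [-1.000000e+00 -6.000000e-03 -1.000000e-02 -3.454900e+01]
 [ 1.100000e-02 -6.700000e-02 -9.980000e-01  1.421485e+03]
 [ 0.000000e+00  0.000000e+00  0.000000e+00  1.000000e+00]] 513.16652230716 44.51110047161225
scene [[ 2.450000e-01  5.590000e-01 -7.920000e-01  1.402739e+03]
 [ 9.690000e-01 -1.300000e-01  2.090000e-01 -2.347890e+02]
 [ 1.400000e-02 -8.190000e-01 -5.740000e-01  6.835280e+02]
 [ 0.000000e+00  0.000000e+00  0.000000e+00  1.000000e+00]] 398.7916151837696 55.54175727962019
```

View pics/top0.png

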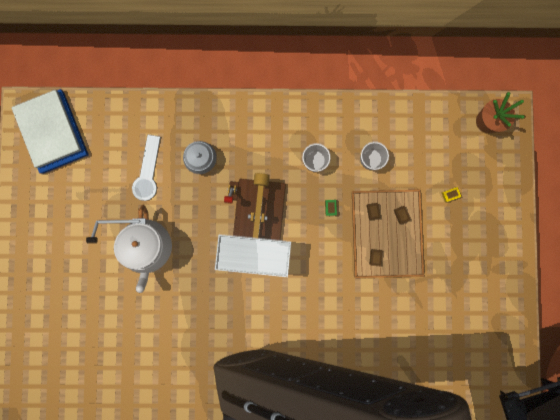

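View pics/scene0.png

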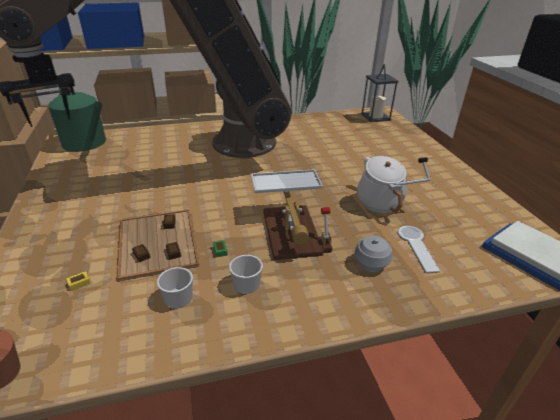

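Top view: three bricks on the tray at (374,212), (402,215) and (376,258). The pan is at (253,256), the arrest grip at (228,198), the pot at (140,246) and the lid grip at (92,240).

```bash
python3 - <<'E'
from h import *
c=np.load('top0.npy',allow_pickle=True).item(); hsv=cv2.cvtColor(c['img'],cv2.COLOR_RGB2HSV); P=cloud(c)
def blobs(m,name,z,amin=8):
    n,l,s,ce=cv2.connectedComponentsWithStats(m.astype(np.uint8))
    for i in range(1,n):
        if s[i,4]>=amin:
            k=l==i; cn=cv2.findContours(k.astype(np.uint8),0,2)[0][0]
            pts=np.array([ray(c,*q[0],z)[:2] for q in cn],np.float32)
            print(name,s[i],ce[i].round(1),'ray',ray(c,*ce[i],z).round(),'cloud med',np.median(P[k],0).round(), [np.round(x) for x in cv2.minAreaRect(pts)])
roi=lambda u0,u1,v0,v1:(lambda m:(m.__setitem__((slice(v0,v1),slice(u0,u1)),True),m)[1])(np.zeros(hsv.shape[:2],bool))
V=hsv[...,2];H=hsv[...,0];S=hsv[...,1]
blobs((V<95)&roi(356,422,194,274),'tea',26,30)
blobs((S>150)&((H<5)|(H>174))&roi(215,245,180,215),'arrest',94)
blobs((V<60)&roi(80,104,230,250),'lidtip',133)
blobs((H>40)&(H<85)&(S>80)&roi(315,345,190,225),'green',18)
m=(abs(P[...,2]-108)<9)&roi(205,300,225,285); blobs(m,'pan',109,200)
m=(P[...,2]>85)&roi(110,180,205,300); blobs(m,'pot',100,200)
m=(abs(P[...,2]-18)<5)&roi(225,295,165,240); blobs(m,'base',18,50)
m=(P[...,2]>45)&roi(180,220,135,180); blobs(m,'sugar',70,50)
m=(P[...,2]>45)&roi(295,395,135,180); blobs(m,'cup',60,50)
m=(P[...,2]>4)&roi(345,435,185,282); blobs(m,'tray',12,500)
E
python3 - <<'E'
import cv2
a=cv2.imread('pics/top0.png')[170:300,70:310]
cv2.imwrite('pics/top0c.png',cv2.resize(a,None,fx=3.3,fy=3.3,interpolation=2))
E
```

```text
tea [367 203  14  17 156] [373.7 211.1] ray [ 602. -293.   26.] cloud med [ 603. -294.   27.] [array([ 603., -293.]), array([43., 34.]), np.float64(9.0)]
tea [394 206  16  18 140] [401.2 214.8] ray [ 593. -368.   26.] cloud med [ 592. -367.   27.] [array([ 593., -370.]), array([43., 33.]), np.float64(23.0)]
tea [370 250  13  16 112] [375.8 256.6] ray [ 479. -298.   26.] cloud med [ 480. -297.   26.] [array([ 478., -298.]), array([32., 40.]), np.float64(85.0)]
arrest [225 197   8   5  37] [228.2 198.9] ray [627.  98.  94.] cloud med [626.  97. 101.] [array([627.,  97.]), array([10., 18.]), np.float64(0.0)]
lidtip [ 87 237  10   5  43] [ 91.6 239.3] ray [521. 433. 133.] cloud med [521. 427. 151.] [array([522., 433.]), array([10., 23.]), np.float64(0.0)]
green [325 200  12  16  98] [330.7 207.6] ray [ 612. -176.   18.] cloud med [ 611. -176.   18.] [array([ 612., -176.]), array([42., 29.]), np.float64(4.0)]
pan [ 215  235   76   42 2575] [252.4 255.6] ray [482.  33. 109.] cloud med [481.  34. 106.] [array([482.,  32.]), array([186.,  90.]), np.float64(85.0)]
pot [ 110  207   56   64 212
[... 354 characters left out ...]
ed [604. -16.  18.] [array([603., -14.]), array([ 60., 159.]), np.float64(85.0)]
sugar [183 141  32  32 770] [198.5 156.5] ray [742. 180.  70.] cloud med [742. 181.  64.] [array([742., 180.]), array([82., 82.]), np.float64(19.0)]
cup [361 142  28  28 203] [375.9 154.3] ray [ 753. -293.   60.] cloud med [ 756. -296.   59.] [array([ 750., -290.]), array([73., 73.]), np.float64(90.0)]
cup [302 144  28  28 190] [316.6 155.5] ray [ 748. -134.   60.] cloud med [ 755. -135.   59.] [array([ 743., -131.]), array([73., 72.]), np.float64(0.0)]
tray [ 349  186   78   96 5918] [387.4 233.9] ray [ 541. -333.   12.] cloud med [ 540. -333.   10.] [array([ 542., -332.]), array([263., 208.]), np.float64(1.0)]
```

View pics/top0c.png

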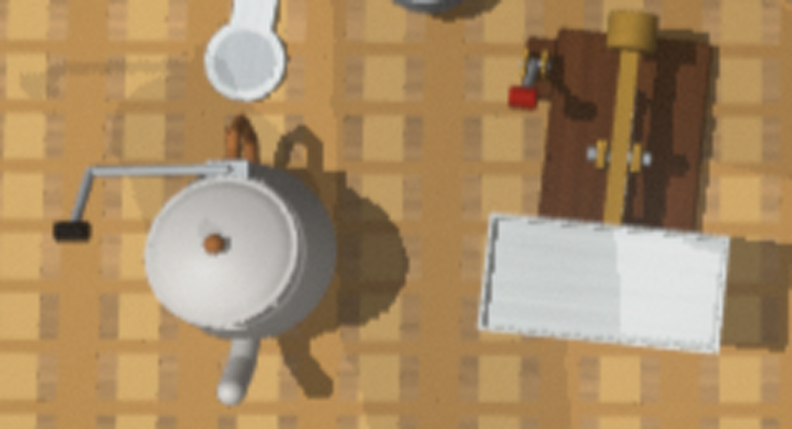

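```bash
cat >> h.py <<'E'
def go(*wps):  # waypoints (x,y,z,yaw[,pitchless]) -> tool-axis rows from the present pose
    s=env.state(); M=R.from_euler('xyz',s['tcp_rot'])
    print('t %.1f at'%s['t'],s['eef_pos'].round(1),s['tcp_rot'].round(3),'F',s['ft_force'].round(1),'op %.3f'%s['opening'])
    for x,y,z,yaw in wps:
        d=M.inv().apply(np.array([x,y,z])-s['eef_pos'])/10
        r=(M.inv()*R.from_euler('xyz',[np.pi,0,yaw])).as_rotvec()
        print([x,y,z,yaw],'->',r.round(3).tolist(),d.round(2).tolist())
E
python3 - <<'E'
from h import *
go((478,-298,120,-.08),(478,-298,14,-.08))
c=np.load('top0.npy',allow_pickle=True).item()
a=ray(c,97.9,222.1,107);b=ray(c,144.2,220.9,107);print('hinge pin',a,b)
P=cloud(c);print(pt(c,228,198),pt(c,91,239),pt(c,140,284),pt(c,134.5,243.6))
# rim/body of pot from scene?
s=np.load('scene0.npy',allow_pickle=True).item();h=cv2.cvtColor(s['img'],cv2.COLOR_RGB2HSV)
m=((h[...,2]<60)).astype(np.uint8);m[:150]=0;m[170:]=0;m[:,:410]=0;m[:,435:]=0
n,l,st,ce=cv2.connectedComponentsWithStats(m)
for i in range(1,n): print('lidtip scene',st[i],ce[i],ray(s,*ce[i],133))
E
```

```text
t 0.1 at [ 180.4 -598.2  214.1] [-3.141 -0.     0.293] F [0.8 0.7 1.1] op 1.004
[478, -298, 120, -0.08] -> [-0.001, 0.0, 0.373] [37.16, -20.14, 9.44]
[478, -298, 14, -0.08] -> [-0.001, 0.0, 0.373] [37.16, -20.13, 20.04]
hinge pin [564.79934339 427.82669916 107.        ] [568.5576715  310.05135328 107.        ]
[629.32460643  97.66445268  99.24464974] [521.41667552 428.4578924  149.82451297] [407.71699243 319.42680113  97.42764637] [510.68984025 321.26865001 150.053944  ]
lidtip scene [419 158   8   5  33] [422.54545455 159.81818182] [503.00136892 444.29692238 133.        ]
```

Call:
carry_out(deltas=[0,0,0.37,37.2,-20.1,9.4,6,0,0,0.37,37.2,-20.1,9.4,6,0,0,0.37,37.2,-20.1,9.4,6,0,0,0.37,37.2,-20.1,9.4,6,0,0,0.37,37.2,-20.1,9.4,6,0,0,0.37,37.2,-20.1,9.4,6,0,0,0.37,37.2,-20.1,9.4,6,0,0,0.37,37.2,-20.1,9.4,6,0,0,0.37,37.2,-20.1,9.4,6,0,0,0.37,37.2,-20.1,9.4,6,0,0,0.37,37.2,-20.1,9.4,6,0,0,0.37,37.2,-20.1,9.4,6])

```text
t: 1.3
eef_pos: [478.0, -299.0, 120.5]
tcp_rot: [-3.141, 0.0, -0.078]
ft_force: [-0.0, 0.6, -0.9]
opening: 0.63
```

```bash
python3 - <<'E'
from h import *
go((478,-298,120,-.08),(478,-298,14,-.08))
c=cam('wrist'); save(c,'w1.png'); h=cv2.cvtColor(c['img'],cv2.COLOR_RGB2HSV); P=cloud(c)
m=((h[...,2]<90)&(abs(P[...,2]-26)<4)).astype(np.uint8)
n,l,st,ce=cv2.connectedComponentsWithStats(m)
for i in range(1,n):
    if st[i,4]>400:
        cn=max(cv2.findContours((l==i).astype(np.uint8),0,2)[0],key=len)
        pts=np.array([ray(c,*q[0],26)[:2] for q in cn],np.float32)
        print(st[i],ce[i].round(),[np.round(x,1) for x in cv2.minAreaRect(pts)])
E
```

```text
t 1.3 at [ 478.  -299.   120.5] [-3.141  0.    -0.078] F [-0.   0.6 -0.9] op 0.630
[478, -298, 120, -0.08] -> [-0.001, 0.0, 0.002] [-0.01, -0.1, 0.05]
[478, -298, 14, -0.08] -> [-0.001, 0.0, 0.002] [-0.01, -0.09, 10.65]
```

View pics/w1.png

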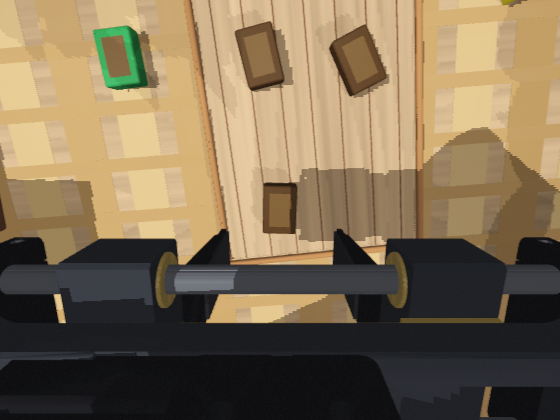

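Wrist view: the near brick is at (280,209), the other two at (260,55) and (358,60), and the green decoy at (120,57).

```bash
cat >> h.py <<'E'
def teas(c,z=26,zt=6):
    h=cv2.cvtColor(c['img'],cv2.COLOR_RGB2HSV); P=cloud(c)
    m=((abs(P[...,2]-z)<zt)&(h[...,2]<150)&(h[...,1]>60)&~((h[...,0]>35)&(h[...,0]<90))).astype(np.uint8)
    m=cv2.morphologyEx(m,cv2.MORPH_OPEN,np.ones((3,3)))
    n,l,st,ce=cv2.connectedComponentsWithStats(m)
    for i in range(1,n):
        if st[i,4]>60:
            cn=max(cv2.findContours((l==i).astype(np.uint8),0,2)[0],key=len)
            pts=np.array([ray(c,*q[0],z)[:2] for q in cn],np.float32)
            print('tea?',st[i],ce[i].round(),[np.round(x,1).tolist() for x in cv2.minAreaRect(pts)])
E
python3 - <<'E'
from h import *
c=cam('wrist'); teas(c); print([ray(c,u,v,26).round(1) for u,v in ((280,209),(260,56),(358,60))], pt(c,280,209))
go((478,-298,14,-.08))
E
```

```text
tea? [ 235   22   49   67 2295] [259.  55.] [[600.8, -292.6], [44.1, 29.7], 9.3]
tea? [ 331   25   56   69 2309] [358.  59.] [[591.4, -369.5], [43.6, 30.6], 22.4]
tea? [ 263  184   35   50 1633] [279. 208.] [[476.4, -298.5], [29.4, 44.0], 84.7]
[array([ 476.4, -298.7,   26. ]), array([ 600.5, -292.9,   26. ]), array([ 591.5, -369.2,   26. ])] [ 476.08684626 -298.65513908   24.86858269]
t 1.4 at [ 477.8 -299.3  120.6] [-3.141 -0.    -0.079] F [ 0.6 -0.2  0.5] op 0.635
[478, -298, 14, -0.08] -> [-0.001, -0.0, 0.001] [0.01, -0.12, 10.66]
```

Call:
carry_out(deltas=[0,0,0,-0.1,0,4,6,0,0,0,-0.1,0,8,6,0,0,0,-0.1,0,10.6,6,0,0,0,-0.1,0,10.6,6,0,0,0,-0.1,0,10.6,0,0,0,0,-0.1,0,10.6,0,0,0,0,-0.1,0,10.6,0,0,0,0,-0.1,0,10.6,0,0,0,0,-0.1,0,10.6,0,0,0,0,-0.1,0,6,0,0,0,0,-0.1,0,0,0,0,0,0,-0.1,0,-4,0])

```text
t: 2.6
eef_pos: [476.6, -298.9, 162.5]
tcp_rot: [-3.141, 0.001, -0.079]
ft_force: [-0.2, -0.1, 0.6]
opening: 0.31
```

```bash
python3 - <<'E'
from h import *
go((487,88,170,-.088),(487,88,114,-.088))
E
```

```text
t 2.6 at [ 476.6 -298.9  162.5] [-3.141e+00  1.000e-03 -7.900e-02] F [-0.2 -0.1  0.6] op 0.310
[487, 88, 170, -0.088] -> [-0.001, 0.001, 0.009] [-2.0, -38.66, -0.71]
[487, 88, 114, -0.088] -> [-0.001, 0.001, 0.009] [-2.0, -38.65, 4.89]
```

Call:
carry_out(deltas=[0,0,0.01,-2,-38.7,-0.7,0,0,0,0.01,-2,-38.7,-0.7,0,0,0,0.01,-2,-38.7,-0.7,0,0,0,0.01,-2,-38.7,-0.7,0,0,0,0.01,-2,-38.7,-0.7,0,0,0,0.01,-2,-38.7,-0.7,0,0,0,0.01,-2,-38.7,-0.7,0,0,0,0.01,-2,-38.7,-0.7,0,0,0,0.01,-2,-38.7,-0.7,0,0,0,0.01,-2,-38.7,-0.7,0])

```text
t: 3.6
eef_pos: [486.9, 89.1, 170.1]
tcp_rot: [-3.141, 0.0, -0.086]
ft_force: [0.5, 0.3, 0.2]
opening: 0.312
```

```bash
python3 - <<'E'
from h import *
go((487,88,170,-.088),(487,88,114,-.088))
c=cam('wrist'); save(c,'w2.png'); P=cloud(c)
m=((abs(P[...,2]-18)<4)&(P[...,0]>500)&(P[...,0]<720)).astype(np.uint8); print(m.sum())
h=cv2.cvtColor(c['img'],cv2.COLOR_RGB2HSV); m=((h[...,1]>170)&((h[...,0]<5)|(h[...,0]>174))&(P[...,2]>60)).astype(np.uint8)
v,u=np.nonzero(m); print(len(u), u.mean(),v.mean(), P[m>0].mean(0), ray(c,u.mean(),v.mean(),95), ray(c,u.mean(),v.mean(),102))
E
```

```text
t 3.6 at [486.9  89.1 170.1] [-3.141  0.    -0.086] F [0.5 0.3 0.2] op 0.312
[487, 88, 170, -0.088] -> [-0.001, 0.0, 0.002] [0.02, 0.11, 0.01]
[487, 88, 114, -0.088] -> [-0.001, 0.0, 0.002] [0.02, 0.11, 5.61]
17605
853 250.58030480656507 26.46541617819461 [622.83483275  97.86170713 101.72666164] [624.93910996  98.25694183  95.        ] [622.82034672  97.81724893 102.        ]
```

View pics/w2.png

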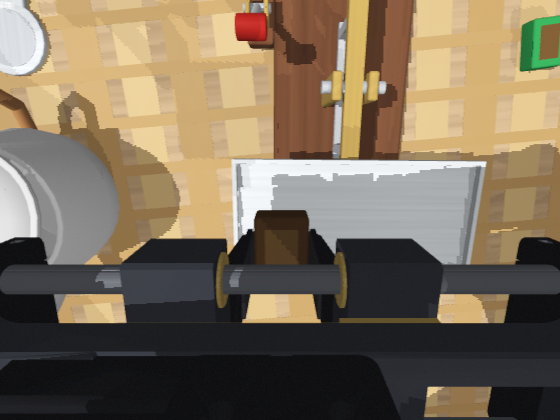

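Call:
carry_out(deltas=[0,0,0,0,0.1,3,0,0,0,0,0,0.1,5,0,0,0,0,0,0.1,5.6,0,0,0,0,0,0.1,5.7,0,0,0,0,0,0.1,5.7,0,0,0,0,0,0.1,5.7,4.4,0,0,0,0,0.1,5.7,4.4,0,0,0,0,0.1,5.7,4.4,0,0,0,0,0.1,3,4.4,0,0,0,0,0.1,0,4.4,0,0,0,0,0.1,-2,6,0,0,0,0,0.1,-2,6])

```text
t: 4.85
eef_pos: [487.9, 87.4, 192.5]
tcp_rot: [-3.14, -0.004, -0.088]
ft_force: [-0.5, 0.2, -1.0]
opening: 0.578
```

```bash
python3 - <<'E'
from h import *
c=cam('wrist'); save(c,'w3.png'); teas(c,123,8)
print('pan corners',ray(c,233,160,111),'(old frame)')
c=cam('top'); save(c,'t3.png'); teas(c)
go((601,-293,120,.157),(591.5,-369,120,.39))
E
```

```text
tea? [ 264  190   37   53 1890] [282. 216.] [[486.6, 86.4], [28.6, 42.8], 85.0]
pan corners [533.56991442 121.56053893 111.        ] (old frame)
tea? [368 204  12  16 129] [373. 212.] [[601.7, -291.0], [42.8, 27.9], 13.8]
tea? [396 206  14  18 158] [402. 215.] [[592.9, -370.0], [43.7, 30.7], 22.8]
t 5.0 at [486.7  87.3 189.9] [-3.141 -0.    -0.088] F [ 0.5  0.3 -0.3] op 0.617
[601, -293, 120, 0.157] -> [-0.001, -0.0, -0.245] [14.72, 36.89, 6.95]
[591.5, -369, 120, 0.39] -> [-0.001, -0.0, -0.478] [14.44, 44.54, 6.94]
```

Call:
carry_out(deltas=[0,0,-0.24,14.7,36.9,7,6,0,0,-0.24,14.7,36.9,7,6,0,0,-0.24,14.7,36.9,7,6,0,0,-0.24,14.7,36.9,7,6,0,0,-0.24,14.7,36.9,7,6,0,0,-0.24,14.7,36.9,7,6,0,0,-0.24,14.7,36.9,7,6,0,0,-0.24,14.7,36.9,7,6,0,0,-0.24,14.7,36.9,7,6,0,0,-0.24,14.7,36.9,7,6,0,0,-0.24,14.7,36.9,7,6])

```text
t: 6.05
eef_pos: [600.1, -292.0, 118.6]
tcp_rot: [-3.139, 0.001, 0.152]
ft_force: [0.2, 0.4, 0.0]
opening: 0.629
```

```bash
python3 - <<'E'
from h import *
c=cam('wrist'); teas(c)
go((601,-293,14,.157))
E
```

```text
tea? [ 265  180   34   50 1680] [282. 204.] [[602.5, -292.1], [43.6, 29.0], 8.7]
tea? [ 346  201   40   51 1527] [367. 226.] [[593.4, -369.3], [44.7, 30.1], 22.3]
t 6.1 at [ 600.4 -291.6  119.1] [-3.14e+00  1.00e-03  1.53e-01] F [0.3 0.1 0.1] op 0.634
[601, -293, 14, 0.157] -> [-0.002, 0.001, -0.004] [0.04, 0.17, 10.51]
```

Call:
carry_out(deltas=[0,0,0,0.1,0.1,4,6,0,0,0,0.1,0.1,8,6,0,0,0,0.1,0.1,10.5,6,0,0,0,0.1,0.1,10.5,6,0,0,0,0.1,0.1,10.5,0,0,0,0,0.1,0.1,10.5,0,0,0,0,0.1,0.1,10.5,0,0,0,0,0.1,0.1,10.5,0,0,0,0,0.1,0.1,10.5,0,0,0,0,0.1,0.1,6,0,0,0,0,0.1,0.1,0,0,0,0,0,0.1,0.1,-5,0])

```text
t: 7.3
eef_pos: [601.2, -292.4, 160.8]
tcp_rot: [-3.139, 0.001, 0.153]
ft_force: [-0.5, -0.5, -0.2]
opening: 0.314
```

```bash
python3 - <<'E'
from h import *
go((482,32,170,-.088))
E
```

```text
t 7.3 at [ 601.2 -292.4  160.8] [-3.139e+00  1.000e-03  1.530e-01] F [-0.5 -0.5 -0.2] op 0.314
[482, 32, 170, -0.088] -> [-0.002, 0.001, 0.241] [-6.84, -33.88, -0.83]
```

Call:
carry_out(deltas=[0,0,0.24,-6.8,-33.9,-1,0,0,0,0.24,-6.8,-33.9,-1,0,0,0,0.24,-6.8,-33.9,-1,0,0,0,0.24,-6.8,-33.9,-1,0,0,0,0.24,-6.8,-33.9,-1,0,0,0,0.24,-6.8,-33.9,-1,0,0,0,0.24,-6.8,-33.9,-1,0,0,0,0.24,-6.8,-33.9,-1,0,0,0,0.24,-6.8,-33.9,-1,0,0,0,0.24,-6.8,-33.9,-1,0])

```text
t: 8.3
eef_pos: [482.9, 31.6, 171.8]
tcp_rot: [-3.14, 0.001, -0.088]
ft_force: [0.3, -1.2, -0.7]
opening: 0.315
```

```bash
python3 - <<'E'
from h import *
go((482,32,114,-.088))
c=cam('wrist'); teas(c,123,9); c=cam('top'); teas(c,123,9); teas(c)
E
```

```text
t 8.3 at [482.9  31.6 171.8] [-3.14e+00  1.00e-03 -8.80e-02] F [ 0.3 -1.2 -0.7] op 0.315
[482, 32, 114, -0.088] -> [-0.002, 0.001, 0.0] [-0.08, -0.02, 5.78]
tea? [ 186  194   43   45 1867] [207. 216.] [[491.8, 84.1], [30.5, 33.2], 85.0]
tea? [395 206  15  18 158] [402. 214.] [[592.9, -370.0], [43.5, 30.7], 23.4]
```

Call:
carry_out(deltas=[0,0,0,-0.1,0.1,3,0,0,0,0,-0.1,0.1,5,0,0,0,0,-0.1,0.1,5.8,0,0,0,0,-0.1,0.1,5.8,0,0,0,0,-0.1,0.1,5.8,0,0,0,0,-0.1,0.1,5.8,4.1,0,0,0,-0.1,0.1,5.8,4.1,0,0,0,-0.1,0.1,5.8,4.1,0,0,0,-0.1,0.1,3,4.1,0,0,0,-0.1,0.1,0,4.1,0,0,0,-0.1,0.1,-2,6,0,0,0,-0.1,0.1,-2,6])

```text
t: 9.6
eef_pos: [482.8, 30.3, 194.1]
tcp_rot: [-3.14, -0.003, -0.088]
ft_force: [-0.1, 0.5, -0.2]
opening: 0.548
```

```bash
python3 - <<'E'
from h import *
c=cam('wrist'); teas(c,123,9); c=cam('top'); teas(c)
go((592.5,-369.5,120,.39))
E
```

```text
tea? [ 264  187   36   54 1904] [282. 213.] [[483.1, 29.5], [28.5, 43.8], 84.9]
tea? [ 192  189   40   53 1865] [212. 213.] [[486.8, 84.6], [30.5, 43.1], 84.9]
tea? [395 206  15  17 163] [402. 214.] [[593.0, -369.8], [43.2, 30.7], 23.4]
t 9.7 at [481.6  30.3 191.5] [-3.14e+00  1.00e-03 -8.90e-02] F [ 0.1 -0.1 -0.6] op 0.609
[592.5, -369.5, 120, 0.39] -> [-0.002, 0.001, -0.479] [14.59, 38.86, 7.05]
```

Call:
carry_out(deltas=[0,0,-0.48,14.6,38.9,7,6,0,0,-0.48,14.6,38.9,7,6,0,0,-0.48,14.6,38.9,7,6,0,0,-0.48,14.6,38.9,7,6,0,0,-0.48,14.6,38.9,7,6,0,0,-0.48,14.6,38.9,7,6,0,0,-0.48,14.6,38.9,7,6,0,0,-0.48,14.6,38.9,7,6,0,0,-0.48,14.6,38.9,7,6,0,0,-0.48,14.6,38.9,7,6,0,0,-0.48,14.6,38.9,7,6])

```text
t: 10.8
eef_pos: [591.7, -369.9, 118.3]
tcp_rot: [-3.137, 0.002, 0.39]
ft_force: [0.4, -0.6, -0.1]
opening: 0.63
```

```bash
python3 - <<'E'
from h import *
c=cam('wrist'); teas(c)
go((593,-369.5,14,.39))
E
```

```text
tea? [ 266  181   35   50 1675] [283. 206.] [[593.4, -370.3], [43.9, 29.1], 21.7]
t 10.8 at [ 591.9 -369.1  119.1] [-3.137e+00  1.000e-03  3.910e-01] F [0.2 0.1 0.1] op 0.627
[593, -369.5, 14, 0.39] -> [-0.005, 0.001, 0.001] [0.1, 0.12, 10.51]
```

Call:
carry_out(deltas=[0,0,0,0.1,0.1,4,6,0,0,0,0.1,0.1,8,6,0,0,0,0.1,0.1,10.5,6,0,0,0,0.1,0.1,10.5,6,0,0,0,0.1,0.1,10.5,0,0,0,0,0.1,0.1,10.5,0,0,0,0,0.1,0.1,10.5,0,0,0,0,0.1,0.1,10.5,0,0,0,0,0.1,0.1,10.5,0,0,0,0,0.1,0.1,6,0,0,0,0,0.1,0.1,0,0,0,0,0,0.1,0.1,-5,0])

```text
t: 12.05
eef_pos: [593.0, -369.6, 160.7]
tcp_rot: [-3.136, 0.002, 0.391]
ft_force: [1.6, 0.4, -0.9]
opening: 0.308
```

```bash
python3 - <<'E'
from h import *
go((477,-24,170,-.088))
E
```

```text
t 12.1 at [ 593.  -369.6  160.7] [-3.136e+00  2.000e-03  3.910e-01] F [ 1.6  0.4 -0.9] op 0.308
[477, -24, 170, -0.088] -> [-0.005, 0.003, 0.479] [2.45, -36.38, -0.75]
```

Call:
carry_out(deltas=[0,0,0.48,2.4,-36.4,-1,0,0,0,0.48,2.4,-36.4,-1,0,0,0,0.48,2.4,-36.4,-1,0,0,0,0.48,2.4,-36.4,-1,0,0,0,0.48,2.4,-36.4,-1,0,0,0,0.48,2.4,-36.4,-1,0,0,0,0.48,2.4,-36.4,-1,0,0,0,0.48,2.4,-36.4,-1,0,0,0,0.48,2.4,-36.4,-1,0,0,0,0.48,2.4,-36.4,-1,0])

```text
t: 13.05
eef_pos: [477.1, -24.6, 172.8]
tcp_rot: [-3.138, 0.003, -0.088]
ft_force: [1.2, 0.4, -0.7]
opening: 0.312
```

```bash
python3 - <<'E'
from h import *
go((477,-24,114,-.088))
c=cam('wrist'); teas(c,123,9)
E
```

```text
t 13.1 at [477.1 -24.6 172.8] [-3.138e+00  3.000e-03 -8.800e-02] F [ 1.2  0.4 -0.7] op 0.312
[477, -24, 114, -0.088] -> [-0.004, 0.003, -0.0] [0.01, -0.03, 5.88]
tea? [ 187  190   44   52 2027] [209. 214.] [[485.9, 27.5], [30.6, 38.6], 84.9]
tea? [ 109  192   48   58 2344] [132. 219.] [[486.9, 83.1], [32.3, 43.6], 85.0]
```

Call:
carry_out(deltas=[0,0,0,0,0.1,3,0,0,0,0,0,0.1,5,0,0,0,0,0,0.1,5.9,0,0,0,0,0,0.1,5.9,0,0,0,0,0,0.1,5.9,0,0,0,0,0,0.1,5.9,4.1,0,0,0,0,0.1,5.9,4.1,0,0,0,0,0.1,5.9,4.1,0,0,0,0,0.1,3,4.1,0,0,0,0,0.1,0,4.1,0,0,0,0,0.1,-4,6,0,0,0,0,0.1,-4,6])

```text
t: 14.3
eef_pos: [478.9, -26.4, 217.1]
tcp_rot: [-3.139, -0.005, -0.089]
ft_force: [1.2, -0.6, -0.3]
opening: 0.548
```

```bash
python3 - <<'E'
from h import *
c=cam('wrist'); save(c,'w4.png'); teas(c,123,9)
h=cv2.cvtColor(c['img'],cv2.COLOR_RGB2HSV); P=cloud(c); m=((h[...,1]>170)&((h[...,0]<5)|(h[...,0]>174))&(P[...,2]>60)).astype(np.uint8)
v,u=np.nonzero(m); print(len(u), u.mean(),v.mean(), P[m>0].mean(0), ray(c,u.mean(),v.mean(),95), ray(c,u.mean(),v.mean(),102))
go((626,98.5,210,1.48),(626,98.5,160,1.48))
E
```

```text
tea? [ 135  185   40   50 1735] [155. 209.] [[486.9, 83.5], [31.5, 44.1], 84.9]
tea? [ 200  184   37   49 1654] [218. 207.] [[483.3, 27.8], [30.4, 43.1], 84.9]
tea? [ 265  185   33   49 1568] [281. 209.] [[477.5, -26.5], [27.9, 43.4], 85.6]
649 122.10169491525424 48.45454545454545 [623.2929484   95.00381641 101.05057831] [625.04686662  97.73049116  95.        ] [623.05707522  94.59475682 102.        ]
t 14.3 at [478.  -26.2 214.8] [-3.138e+00 -2.000e-03 -8.900e-02] F [ 0.2 -1.   0.2] op 0.584
[626, 98.5, 210, 1.48] -> [-0.001, -0.004, -1.569] [13.63, -13.74, 0.54]
[626, 98.5, 160, 1.48] -> [-0.001, -0.004, -1.569] [13.62, -13.72, 5.54]
```

View pics/w4.png

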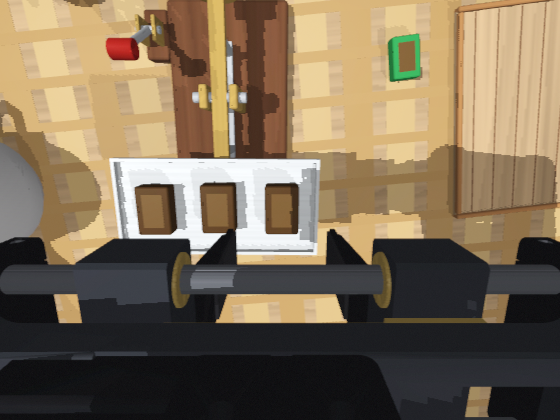

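The pan holds all three bricks (at (155,209), (218,207) and (281,209)) and the tray is empty. Next is the arrest lever; its red grip is at (122,48).

Call:
carry_out(deltas=[0,0,-0.15,13.6,-13.7,0.5,4,0,0,-0.3,13.6,-13.7,0.5,4,0,0,-0.45,13.6,-13.7,0.5,4,0,0,-0.6,13.6,-13.7,0.5,4,0,0,-0.75,13.6,-13.7,0.5,4,0,0,-0.9,13.6,-13.7,0.5,4,0,0,-1.05,13.6,-13.7,0.5,4,0,0,-1.2,13.6,-13.7,0.5,4,0,0,-1.35,13.6,-13.7,0.5,4,0,0,-1.5,13.6,-13.7,0.5,4,0,0,-1.57,13.6,-13.7,0.5,4,0,0,-1.57,13.6,-13.7,0.5,4])

```text
t: 15.55
eef_pos: [625.2, 98.2, 209.1]
tcp_rot: [-3.142, -0.003, 1.482]
ft_force: [0.1, 0.6, -0.9]
opening: 0.42
```

```bash
python3 - <<'E'
from h import *
c=cam('wrist'); save(c,'w5.png')
h=cv2.cvtColor(c['img'],cv2.COLOR_RGB2HSV); P=cloud(c); m=((h[...,1]>170)&((h[...,0]<5)|(h[...,0]>174))&(P[...,2]>60)).astype(np.uint8)
v,u=np.nonzero(m); print(len(u),P[m>0].mean(0),P[m>0].max(0),P[m>0].min(0))
go((626,98.5,88,1.48),(691,93,96,1.48))
print(env.state()['joints'].round(2))
E
```

```text
439 [625.59380642  99.82359236 101.77554515] [634.26672664 162.84388747 378.74350907] [616.75310433  87.3790096   91.35271585]
t 15.6 at [625.3  98.2 209.3] [ 3.141e+00 -3.000e-03  1.479e+00] F [-0.  -0.2 -0.7] op 0.423
[626, 98.5, 88, 1.48] -> [0.0, -0.003, -0.001] [0.0, 0.07, 12.13]
[691, 93, 96, 1.48] -> [0.0, -0.003, -0.001] [0.05, 6.59, 11.33]
[0.05 0.51 1.55 0.   1.09 0.14]
```

Call:
carry_out(deltas=[0,0,0,0,0,4,4,0,0,0,0,0,8,4,0,0,0,0,0,11,4,0,0,0,0,0,12.1,4,0,0,0,0,0,12.1,2.6,0,0,0,0,0,12.1,2.6,0,0,0,0,0,12.1,2.6,0,0,0,0,0,12.1,2.6])

```text
t: 16.4
eef_pos: [625.9, 98.6, 89.7]
tcp_rot: [3.139, -0.003, 1.479]
ft_force: [0.7, 0.1, -0.7]
opening: 0.277
```

```bash
python3 - <<'E'
from h import *
go((626,98.5,88,1.48),(691,93,88,1.48))
E
```

```text
t 16.4 at [625.9  98.6  89.7] [ 3.139e+00 -3.000e-03  1.479e+00] F [ 0.7  0.1 -0.7] op 0.277
[626, 98.5, 88, 1.48] -> [0.002, -0.003, -0.001] [-0.01, 0.01, 0.17]
[691, 93, 88, 1.48] -> [0.002, -0.003, -0.001] [0.04, 6.53, 0.19]
```

Call:
carry_out(deltas=[0,0,0,0,1,0.1,2.6,0,0,0,0,2,0,2.6,0,0,0,0,3,0,2.6,0,0,0,0,4,0,2.6,0,0,0,0,5,0,2.6,0,0,0,0,6,0,2.6,0,0,0,0,6.5,0.1,2.6,0,0,0,0,6.8,0.1,2.6,0,0,0,0,7,0.1,2.6,0,0,0,0,7,0.1,2.6])

```text
t: 17.4
eef_pos: [694.8, 92.2, 87.9]
tcp_rot: [-3.141, -0.003, 1.479]
ft_force: [-6.2, 1.2, -4.5]
opening: 0.275
```

```bash
python3 - <<'E'
from h import *
go((691,93,88,1.48))
E
```

```text
t 17.4 at [694.8  92.2  87.9] [-3.141e+00 -3.000e-03  1.479e+00] F [-6.2  1.2 -4.5] op 0.275
[691, 93, 88, 1.48] -> [-0.001, -0.003, -0.001] [0.04, -0.39, -0.01]
```

Call:
carry_out(deltas=[0,0,0,0,0.2,0,2.6,0,0,0,0,0.4,0,2.6,0,0,0,0,0.4,0,2.6])

```text
t: 17.7
eef_pos: [696.0, 92.1, 87.2]
tcp_rot: [-3.133, -0.002, 1.479]
ft_force: [-16.6, 0.0, 3.9]
opening: 0.277
```

```bash
python3 - <<'E'
from h import *
go()
c=cam('scene'); save(c,'s5.png'); a=c['img'][150:290,210:370]; cv2.imwrite('pics/s5c.png',cv2.resize(a,None,fx=4,fy=4)[...,::-1])
E
```

```text
t 17.7 at [696.   92.1  87.2] [-3.133e+00 -2.000e-03  1.479e+00] F [-16.6   0.    3.9] op 0.277
```

View pics/s5c.png

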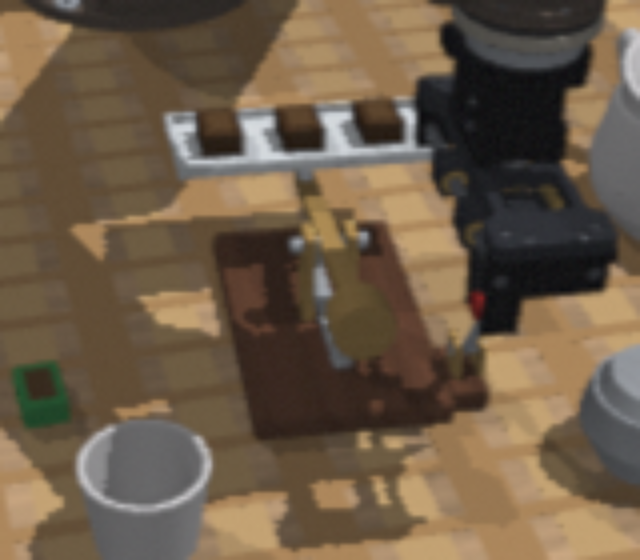

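Call:
carry_out(deltas=[0,0,0,0,-0.3,0,2.6,0,0,0,0,-0.3,0,2.6,0,0,0,0,-0.3,0,2.6,0,0,0,0,-0.3,0,2.6,0,0,0,0,-0.3,0,2.6,0,0,0,0,-0.3,0,2.6,0,0,0,0,-0.3,0,2.6,0,0,0,0,-0.3,0,2.6,0,0,0,0,-0.3,0,2.6,0,0,0,0,-0.3,0,2.6,0,0,0,0,-0.3,0,2.6,0,0,0,0,-0.3,0,2.6])

```text
t: 18.95
eef_pos: [693.0, 92.4, 87.3]
tcp_rot: [-3.134, -0.002, 1.479]
ft_force: [-0.2, -0.6, -0.2]
opening: 0.269
```

Call:
carry_out(deltas=[0,0,0,0,0,0,2.6,0,0,0,0,0,0,2.6,0,0,0,0,0,0,2.6,0,0,0,0,0,0,2.6,0,0,0,0,0,0,2.6,0,0,0,0,0,0,2.6,0,0,0,0,0,0,2.6,0,0,0,0,0,0,2.6,0,0,0,0,0,0,2.6,0,0,0,0,0,0,2.6,0,0,0,0,0,0,2.6,0,0,0,0,0,0,2.6])

```text
t: 20.15
eef_pos: [693.0, 92.4, 87.3]
tcp_rot: [-3.134, -0.002, 1.479]
ft_force: [-0.7, 0.6, -0.4]
opening: 0.271
```

```bash
cat >> h.py <<'E'
def pan(c):
    P=cloud(c); h=cv2.cvtColor(c['img'],cv2.COLOR_RGB2HSV)
    m=(abs(P[...,0]-482)<38)&(abs(P[...,1]-33)<82)&(abs(P[...,2]-100)<30)&(h[...,1]<40)&(h[...,2]>110)
    q=P[m]; A=np.c_[q[:,:2]-[482,33],np.ones(len(q))]; k=np.linalg.lstsq(A,q[:,2],rcond=None)[0]
    print('pan n',m.sum(),'slope x,y, z',k.round(3))
E
python3 - <<'E'
from h import *
go()
pan(np.load('top0.npy',allow_pickle=True).item()); c=cam('top'); pan(c); save(c,'t6.png')
E
```

```text
t 20.1 at [693.   92.4  87.3] [-3.134e+00 -2.000e-03  1.479e+00] F [-0.7  0.6 -0.4] op 0.271
pan n 1919 slope x,y, z [-5.000e-03 -0.000e+00  1.057e+02]
pan n 694 slope x,y, z [ 1.0500e-01 -1.4000e-02  9.4495e+01]
```

Pan is down: slope about 0.11 and 11 mm lower. Bringing the lever home.

Call:
carry_out(deltas=[0,0,0,0,0,0,2.6,0,0,0,0,-1,0,2.6,0,0,0,0,-2,0,2.6,0,0,0,0,-3,0,2.6,0,0,0,0,-4,0,2.6,0,0,0,0,-5,0,2.6,0,0,0,0,-6,0,2.6,0,0,0,0,-6.6,0,2.6,0,0,0,0,-7,0,2.6,0,0,0,0,-7.3,0,2.6,0,0,0,0,-7.3,0,2.6])

```text
t: 21.3
eef_pos: [622.0, 98.9, 88.0]
tcp_rot: [-3.139, -0.003, 1.479]
ft_force: [12.0, -1.1, -7.8]
opening: 0.275
```

Call:
carry_out(deltas=[0,0,0,0,-0.1,0,2.6,0,0,0,0,-0.2,0,2.6,0,0,0,0,-0.2,0,2.6])

```text
t: 21.6
eef_pos: [621.9, 98.9, 88.0]
tcp_rot: [3.138, -0.003, 1.479]
ft_force: [14.2, -0.2, -10.3]
opening: 0.278
```

```bash
python3 - <<'E'
from h import *
go()
c=cam('top'); pan(c)
E
```

```text
t 21.6 at [621.9  98.9  88. ] [ 3.138e+00 -3.000e-03  1.479e+00] F [ 14.2  -0.2 -10.3] op 0.278
pan n 849 slope x,y, z [-1.30000e-02 -7.00000e-03  1.05446e+02]
```

Call:
carry_out(deltas=[0,0,0,0,-0.3,0,2.6,0,0,0,0,-0.5,0,2.6,0,0,0,0,-0.5,0,2.6])

```text
t: 21.95
eef_pos: [621.6, 98.9, 87.9]
tcp_rot: [3.127, -0.004, 1.479]
ft_force: [28.4, -1.8, -20.8]
opening: 0.274
```

Call:
carry_out(deltas=[0,0,0,0,0.4,-1,2.8,0,0,0,0,0.4,-5,4,0,0,0,0,0.4,-10,4,0,0,0,0,0.4,-12,4,0,0,0,0,0.4,-12,4])

```text
t: 22.45
eef_pos: [624.3, 98.3, 211.6]
tcp_rot: [3.121, -0.005, 1.479]
ft_force: [-1.3, -0.5, -0.3]
opening: 0.419
```

```bash
python3 - <<'E'
from h import *
go((560,330,300,1.6),(520,425,250,1.6))
c=cam('wrist'); save(c,'w7.png')
h=cv2.cvtColor(c['img'],cv2.COLOR_RGB2HSV); P=cloud(c); m=((h[...,1]>170)&((h[...,0]<5)|(h[...,0]>174))&(abs(P[...,2]-95)<20)).astype(np.uint8)
v,u=np.nonzero(m); print(len(u),P[m>0].mean(0),P[m>0].max(0),P[m>0].min(0))
E
```

```text
t 22.4 at [624.3  98.3 211.6] [ 3.121 -0.005  1.479] F [-1.3 -0.5 -0.3] op 0.419
[560, 330, 300, 1.6] -> [0.021, -0.004, -0.121] [22.52, -8.35, -8.9]
[520, 425, 250, 1.6] -> [0.021, -0.004, -0.121] [31.59, -13.31, -3.95]
438 [625.28996137  99.34167322  99.76232478] [633.92521972 109.93743234 103.75302972] [616.18349978  87.58740636  92.09899937]
```

```bash
python3 - <<'E'
from h import *
go((485,430,240,1.6))
E
```

```text
t 22.5 at [623.5  98.3 209.2] [ 3.124 -0.005  1.479] F [-0.5  0.4 -1.6] op 0.422
[485, 430, 240, 1.6] -> [0.018, -0.004, -0.121] [31.78, -16.79, -3.22]
```

Call:
carry_out(deltas=[0.02,0,-0.12,0,0,-4,0,0.02,0,-0.12,31.8,-16.8,-4,0,0.02,0,-0.12,31.8,-16.8,-4,0,0.02,0,-0.12,31.8,-16.8,-4,0,0.02,0,-0.12,31.8,-16.8,-4,0,0.02,0,-0.12,31.8,-16.8,-4,0,0.02,0,-0.12,31.8,-16.8,-3.2,0,0.02,0,-0.12,31.8,-16.8,-3.2,0,0.02,0,-0.12,31.8,-16.8,-3.2,0,0.02,0,-0.12,31.8,-16.8,-3.2,0,0.02,0,-0.12,31.8,-16.8,-3.2,0])

```text
t: 23.6
eef_pos: [485.0, 429.3, 238.8]
tcp_rot: [-3.138, -0.003, 1.599]
ft_force: [0.3, 0.4, 1.1]
opening: 0.003
```

```bash
python3 - <<'E'
from h import *
go((485,430,240,1.6))
c=cam('wrist'); save(c,'w8.png'); np.save('w8.npy',c,allow_pickle=True)
E
```

```text
t 23.6 at [485.  429.3 238.8] [-3.138e+00 -3.000e-03  1.599e+00] F [0.3 0.4 1.1] op 0.003
[485, 430, 240, 1.6] -> [-0.003, -0.003, -0.001] [0.07, -0.0, -0.12]
```

View pics/w8.png

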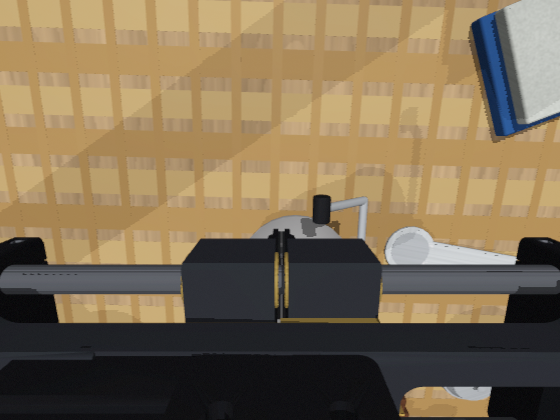

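The black lid grip is at (322,208), the hinge foot at (363,200) and the finger tips at (281,240).

```bash
python3 - <<'E'
from h import *
c=np.load('w8.npy',allow_pickle=True).item(); P=cloud(c); V=c['img'].max(2)
q=P[195:223,310:334][V[195:223,310:334]<70]; q=q[abs(q[:,2]-140)<25]
print(len(q),q.min(0),q.max(0),np.median(q,0)); print('foot',P[202:232,360:368].reshape(-1,3)[::24].round())
print(pt(c,363,201),pt(c,345,206))
go((485,430,134,1.6))
E
```

```text
469 [510.96712029 418.71492009 141.42045611] [525.8782452  441.92135813 153.38383382] [517.65618553 431.51434807 150.82198349]
foot [[559. 431. 116.]
 [562. 426. 108.]
 [562. 423. 108.]
 [562. 420. 109.]
 [562. 417. 109.]
 [562. 414. 110.]
 [563. 411. 109.]
 [563. 407. 108.]
 [564. 404. 109.]
 [564. 401. 109.]]
[563.27084324 430.84723704 112.33301041] [542.37034371 429.41932072 129.77557756]
t 23.6 at [485.4 428.9 239.2] [-3.139e+00 -3.000e-03  1.598e+00] F [-1.2 -0.3 -0.2] op 0.007
[485, 430, 134, 1.6] -> [-0.003, -0.003, -0.002] [0.08, -0.01, 10.52]
```

Call:
carry_out(deltas=[0,0,0,0.5,0.3,4,0,0,0,0,0.5,0.3,8,0,0,0,0,0.5,0.3,10.6,0,0,0,0,0.5,0.3,10.6,0,0,0,0,0.5,1,10.6,0,0,0,0,0.5,1.5,10.1,0,0,0,0,0.5,2,9.5,0,0,0,0,0.5,2.8,9,0,0,0,0,0.5,3.6,8.6,0,0,0,0,0.5,3.6,8.6,0])

```text
t: 24.65
eef_pos: [518.7, 435.4, 156.7]
tcp_rot: [-3.134, -0.003, 1.598]
ft_force: [-22.6, -3.8, 23.1]
opening: 0.003
```

```bash
python3 - <<'E'
from h import *
go((538,435,159,1.6),(573,437,153,1.6))
c=cam('wrist'); save(c,'w9.png'); P=cloud(c); V=c['img'].max(2)
m=(V<70)&(abs(P[...,1]-430)<20)&(abs(P[...,0]-550)<50)&(abs(P[...,2]-160)<22); m[235:]=0; q=P[m]; print(len(q),q.min(0),q.max(0)) if len(q) else 0
E
```

```text
t 24.6 at [518.7 435.4 156.7] [-3.134e+00 -3.000e-03  1.598e+00] F [-22.6  -3.8  23.1] op 0.003
[538, 435, 159, 1.6] -> [-0.008, -0.003, -0.002] [-0.09, 1.93, -0.24]
[573, 437, 153, 1.6] -> [-0.008, -0.003, -0.002] [0.01, 5.44, 0.33]
107 [512.73397046 441.59296531 148.5038472 ] [532.45661635 447.25170379 167.50128774]
```

View pics/w9.png

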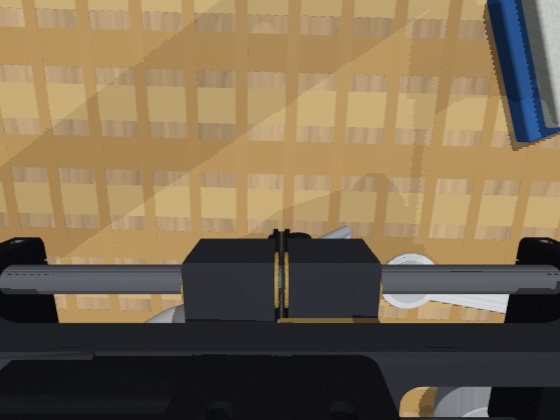

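Call:
carry_out(deltas=[0,0,0,0,-1,-0.5,0,0,0,0,0,-3,-0.5,0,0,0,0,0,-4,-3,0,0,0,0,0,-4,-3,0])

```text
t: 25.1
eef_pos: [479.1, 435.2, 191.1]
tcp_rot: [-3.139, -0.007, 1.599]
ft_force: [-0.5, 0.1, 0.2]
opening: 0.005
```

```bash
cat >> h.py <<'E'
def grip(c):
    P=cloud(c); V=c['img'].max(2); m=(V<75)&(abs(P[...,1]-430)<25)&(abs(P[...,0]-555)<60)&(abs(P[...,2]-150)<25)
    m[235:]=0 if 'T_tool_cam' in c else m[235:]
    q=P[m]; print('grip',len(q)); 
    if len(q): print(np.percentile(q,[2,50,98],axis=0).round(1))
E
python3 - <<'E'
from h import *
go()
c=cam('wrist'); save(c,'w10.png'); grip(c)
E
```

```text
t 25.1 at [479.1 435.2 191.1] [-3.139 -0.007  1.599] F [-0.5  0.1  0.2] op 0.005
grip 336
[[519.6 433.6 149.5]
 [525.5 439.1 158.9]
 [533.  442.1 161.7]]
```

View pics/w10.png

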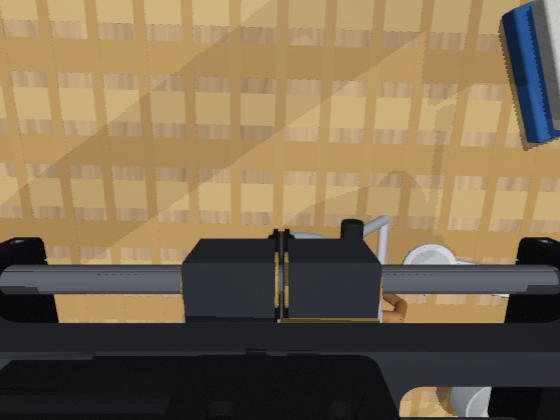

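Call:
carry_out(deltas=[0,0,0,0,1,3,0,0,0,0,0,1.5,5.8,0,0,0,0,0,1.8,5.8,0,0,0,0,0,2.6,5.8,0,0,0,0,0,3.4,5.7,0,0,0,0,0,4.1,5.2,0,0,0,0,0,4.8,4.8,0,0,0,0,0,5.2,4.6,0,0,0,0,0,5.7,4.5,0,0,0,0,0,5.7,4.5,0])

```text
t: 26.15
eef_pos: [537.0, 437.3, 147.1]
tcp_rot: [-3.14, -0.008, 1.598]
ft_force: [-3.3, -0.7, 3.2]
opening: 0.007
```

```bash
python3 - <<'E'
from h import *
go((544,436,149,1.6),(562,437,153,1.6),(579,437,152,1.6))
c=cam('wrist'); grip(c); c=cam('top'); grip(c); save(c,'t11.png')
E
```

```text
t 26.1 at [537.  437.3 147.1] [-3.14  -0.008  1.598] F [-3.3 -0.7  3.2] op 0.007
[544, 436, 149, 1.6] -> [-0.002, -0.008, -0.002] [-0.15, 0.7, -0.19]
[562, 437, 153, 1.6] -> [-0.002, -0.008, -0.002] [-0.1, 2.5, -0.6]
[579, 437, 152, 1.6] -> [-0.002, -0.008, -0.002] [-0.14, 4.2, -0.5]
grip 75
[[531.  446.9 147. ]
 [535.4 448.5 152.1]
 [539.5 449.  157.7]]
grip 27
[[533.7 417.7 136.5]
 [550.4 422.7 168.3]
 [560.8 427.8 171.9]]
```

Call:
carry_out(deltas=[0,0,0,-0.1,0.7,-0.2,0,0,0,0,-0.1,1.4,-0.4,0,0,0,0,-0.1,2,-0.5,0,0,0,0,-0.1,2.5,-0.6,0,0,0,0,-0.1,3,-0.6,0,0,0,0,-0.1,3.5,-0.6,0,0,0,0,-0.1,4,-0.6,0,0,0,0,-0.1,4.4,-0.6,0,0,0,0,-0.1,4.4,-0.6,0])

```text
t: 27.15
eef_pos: [581.6, 437.2, 152.2]
tcp_rot: [-3.141, -0.008, 1.598]
ft_force: [-0.8, 0.3, -0.6]
opening: 0.001
```

```bash
python3 - <<'E'
from h import *
go((579,437,152,1.6))
c=cam('top'); grip(c); save(c,'t12.png')
a=c['img'][150:300,70:230]; cv2.imwrite('pics/t12c.png',cv2.resize(a,None,fx=3.5,fy=3.5)[...,::-1])
E
```

```text
t 27.1 at [581.6 437.2 152.2] [-3.141 -0.008  1.598] F [-0.8  0.3 -0.6] op 0.001
[579, 437, 152, 1.6] -> [-0.001, -0.008, -0.002] [-0.02, -0.26, 0.02]
grip 36
[[579.2 418.3 140.8]
 [592.  424.1 163.9]
 [601.9 428.7 169.3]]
```

View pics/t12c.png

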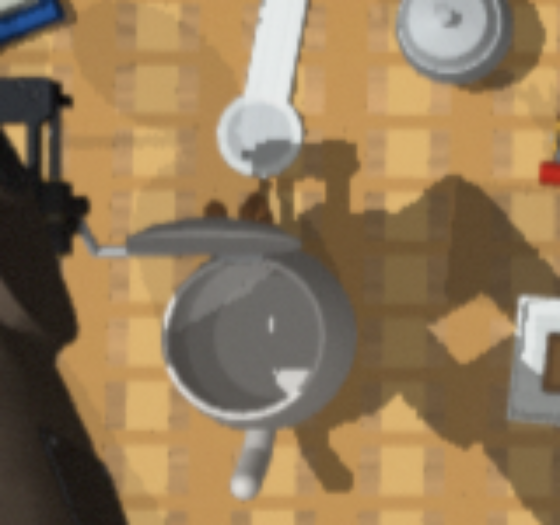

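The lid is upright and the mouth is clear; rim centre is about crop (243,340). I'll nudge the lever a little further and locate the mouth.

Call:
carry_out(deltas=[0,0,0,0,0.4,0,0,0,0,0,0,0.8,0.1,0,0,0,0,0,0.8,0.1,0])

```text
t: 27.5
eef_pos: [583.8, 437.6, 152.0]
tcp_rot: [-3.129, -0.005, 1.599]
ft_force: [-35.8, -4.6, 14.9]
opening: 0.006
```

```bash
python3 - <<'E'
from h import *
go((482,436,230,1.6),(476,-26,230,-.088))
c=cam('top'); P=cloud(c); h=cv2.cvtColor(c['img'],cv2.COLOR_RGB2HSV)
m=(abs(P[...,2]-100)<4)&(abs(P[...,0]-500)<75)&(abs(P[...,1]-322)<80)&(h[...,1]<60)
m[:225]=0
q=P[m][:,:2]; A=np.c_[2*q,np.ones(len(q))]; k=np.linalg.lstsq(A,(q**2).sum(1),rcond=None)[0]; print('rim fit',k[:2],np.sqrt(k[2]+k[:2]@k[:2]),len(q))
print(ray(c,139.4,247.1,100)); pan(c); teas(c,123,9)
E
```

```text
t 27.5 at [583.8 437.6 152. ] [-3.129 -0.005  1.599] F [-35.8  -4.6  14.9] op 0.006
[482, 436, 230, 1.6] -> [-0.013, -0.005, -0.001] [0.17, -10.28, -7.67]
[476, -26, 230, -0.088] -> [-0.014, 0.007, 1.687] [-45.99, -12.19, -7.87]
rim fit [504.14075734 322.93152258] 57.913077388328574 230
[501.66261293 322.54692442 100.        ]
pan n 1308 slope x,y, z [-5.00000e-03 -3.00000e-03  1.05472e+02]
tea? [225 246  13  16 180] [231. 254.] [[487.1, 85.9], [37.6, 30.1], 0.3]
tea? [248 247  12  17 167] [254. 255.] [[483.5, 28.7], [27.3, 39.7], 84.9]
tea? [271 250  11  16 169] [276. 257.] [[477.6, -27.4], [37.6, 25.2], 0.3]
```

Call:
carry_out(deltas=[0,0,0,0,-1,-0.3,0,0,0,0,0,-1.5,-5,2,0,0,0,0,-2,-10,4,0,0,0,0,-3,-14,4.4,0,0,0.15,-5,-5,-15,4.4,0,0,0.3,-10,-7,-15,4.4,0,0,0.45,-15,-10,-15,4.4,0,0,0.6,-20,-12,-15,4.4,0,0,0.75,-25,-12,-15,4.4,0,0,0.9,-30,-12,-13,4.4,0,0,1.05,-33,-12,-12,4.4,0,0,1.2,-35,-11,-10,4.4])

```text
t: 28.75
eef_pos: [485.3, 81.1, 252.9]
tcp_rot: [-3.135, 0.006, 0.391]
ft_force: [0.3, 0.0, -0.6]
opening: 0.462
```

```bash
python3 - <<'E'
from h import *
go((487,85,185,-.088))
E
```

```text
t 28.8 at [485.3  81.1 252.9] [-3.135  0.006  0.391] F [ 0.3  0.  -0.6] op 0.462
[487, 85, 185, -0.088] -> [-0.005, 0.007, 0.479] [0.34, -0.25, 6.79]
```

Call:
carry_out(deltas=[0,0,0.15,0.3,-0.3,2,4.4,0,0,0.3,0.3,-0.3,4,4.4,0,0,0.45,0.3,-0.3,6,4.4,0,0,0.48,0.3,-0.3,6.8,4.4,0,0,0.48,0.3,-0.3,6.8,4.4])

```text
t: 29.25
eef_pos: [486.7, 85.0, 184.5]
tcp_rot: [-3.139, 0.008, -0.089]
ft_force: [-0.5, 0.3, 0.4]
opening: 0.463
```

```bash
python3 - <<'E'
from h import *
c=cam('wrist'); teas(c,123,9)
go((487,85,112,-.088))
E
```

```text
tea? [ 332  187   41   56 2062] [352. 213.] [[483.3, 30.7], [29.8, 43.8], 84.9]
tea? [ 260  189   38   55 2009] [279. 216.] [[487.1, 86.4], [28.3, 43.4], 85.4]
tea? [ 402  188   45   52 2052] [424. 213.] [[479.3, -24.4], [31.2, 40.5], 84.6]
t 29.3 at [487.   85.1 185.3] [-3.138  0.007 -0.087] F [ 0.3  0.4 -0.9] op 0.465
[487, 85, 112, -0.088] -> [-0.003, 0.007, 0.001] [0.05, 0.03, 7.33]
```

Call:
carry_out(deltas=[0,0,0,0,-0.1,4,4.4,0,0,0,0,-0.1,6.5,4.4,0,0,0,0,-0.1,7.3,4.4,0,0,0,0,-0.1,7.3,4.4,0,0,0,0,-0.1,7.3,0,0,0,0,0,-0.1,7.3,0,0,0,0,0,-0.1,7.3,0,0,0,0,0,-0.1,7.3,0,0,0,0,0,-0.1,4,0,0,0,0,0,-0.1,0,0,0,0,0,0,-0.1,-3,0,0,0,0,0,-0.1,-3,0])

```text
t: 30.5
eef_pos: [488.7, 86.1, 219.0]
tcp_rot: [-3.138, 0.0, -0.087]
ft_force: [-0.3, 0.2, 0.0]
opening: 0.314
```

```bash
python3 - <<'E'
from h import *
go((500,322,210,.05),(500,322,60,.05))
E
```

```text
t 30.5 at [488.7  86.1 219. ] [-3.138  0.    -0.087] F [-0.3  0.2  0. ] op 0.314
[500, 322, 210, 0.05] -> [-0.004, -0.0, -0.137] [-0.92, -23.6, 1.0]
[500, 322, 60, 0.05] -> [-0.004, -0.0, -0.137] [-0.92, -23.54, 16.0]
```

Call:
carry_out(deltas=[0,0,-0.14,-0.9,-23.6,1,0,0,0,-0.14,-0.9,-23.6,1,0,0,0,-0.14,-0.9,-23.6,1,0,0,0,-0.14,-0.9,-23.6,1,0,0,0,-0.14,-0.9,-23.6,1,0,0,0,-0.14,-0.9,-23.6,1,0,0,0,-0.14,-0.9,-23.6,1,0,0,0,-0.14,-0.9,-23.6,1,0])

```text
t: 31.3
eef_pos: [500.1, 321.1, 209.5]
tcp_rot: [-3.138, 0.0, 0.052]
ft_force: [0.8, 0.2, -0.2]
opening: 0.311
```

Call:
carry_out(deltas=[0,0,0,0,0,5,0,0,0,0,0,0,10,0,0,0,0,0,0,14,0,0,0,0,0,0,15,0,0,0,0,0,0,15,0,0,0,0,0,0,15,5,0,0,0,0,0,15,5,0,0,0,0,0,15,5,0,0,0,0,0,10,4.4,0,0,0,0,0,5,4.4,0,0,0,0,0,0,4.4,0,0,0,0,0,0,4.4])

```text
t: 32.5
eef_pos: [502.1, 322.3, 217.2]
tcp_rot: [-3.133, -0.011, 0.053]
ft_force: [0.3, -0.5, -0.5]
opening: 0.465
```

```bash
python3 - <<'E'
from h import *
c=cam('wrist'); save(c,'w13.png'); teas(c,22,12)
go((483.3,30,190,-.088))
E
```

```text
tea? [ 464   29   96  188 9357] [513. 118.] [[585.5, 64.4], [204.7, 90.4], 4.0]
tea? [549 148  11  31 200] [556. 166.] [[548.2, 8.6], [35.5, 11.4], 14.2]
tea? [271 175  24  37 864] [282. 193.] [[497.0, 321.4], [43.6, 27.8], 3.1]
t 32.5 at [501.1 321.7 213.8] [-3.135 -0.007  0.052] F [-0.  -0.2  0. ] op 0.463
[483.3, 30, 190, -0.088] -> [-0.007, -0.006, 0.141] [-3.32, 29.05, 2.17]
```

View pics/w13.png

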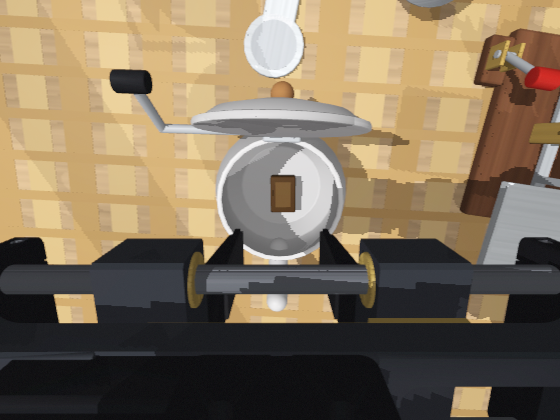

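The first brick lies flat in the pot at (283,194). The lid is fully back, with its lever grip at (130,82).

Call:
carry_out(deltas=[0,0,0.14,-3.3,29,1.5,4.4,0,0,0.14,-3.3,29,1.5,4.4,0,0,0.14,-3.3,29,1.5,4.4,0,0,0.14,-3.3,29,1.5,4.4,0,0,0.14,-3.3,29,2.2,4.4,0,0,0.14,-3.3,29,2.2,4.4,0,0,0.14,-3.3,29,2.2,4.4,0,0,0.14,-3.3,29,2.2,4.4,0,0,0.14,-3.3,29,2.2,4.4])

```text
t: 33.45
eef_pos: [483.4, 31.3, 189.6]
tcp_rot: [-3.134, -0.005, -0.087]
ft_force: [-0.2, -0.9, 0.3]
opening: 0.463
```

```bash
python3 - <<'E'
from h import *
c=cam('wrist'); teas(c,123,9)
go((483.3,30,112,-.088))
E
```

```text
tea? [ 265  189   37   54 1948] [283. 215.] [[483.3, 29.6], [28.2, 43.4], 85.8]
tea? [ 335  190   40   54 1937] [354. 215.] [[477.8, -25.6], [29.8, 43.1], 85.1]
t 33.5 at [483.4  31.6 189.7] [-3.134 -0.006 -0.086] F [ 0.1 -0.2 -0.7] op 0.463
[483.3, 30, 112, -0.088] -> [-0.007, -0.006, 0.002] [-0.04, 0.21, 7.77]
```

Call:
carry_out(deltas=[0,0,0,0,0.2,4,4.4,0,0,0,0,0.2,7,4.4,0,0,0,0,0.2,7.7,4.4,0,0,0,0,0.2,7.7,4.4,0,0,0,0,0.2,7.7,0,0,0,0,0,0.2,7.7,0,0,0,0,0,0.2,7.7,0,0,0,0,0,0.2,7.7,0,0,0,0,0,0.2,4,0,0,0,0,0,0.2,0,0,0,0,0,0,0.2,-2.5,0,0,0,0,0,0.2,-2.5,0])

```text
t: 34.7
eef_pos: [484.3, 29.2, 218.0]
tcp_rot: [-3.134, -0.012, -0.086]
ft_force: [-0.1, 0.5, -0.0]
opening: 0.314
```

```bash
python3 - <<'E'
from h import *
go((500,322,210,.05))
E
```

```text
t 34.7 at [484.3  29.2 218. ] [-3.134 -0.012 -0.086] F [-0.1  0.5 -0. ] op 0.314
[500, 322, 210, 0.05] -> [-0.007, -0.012, -0.136] [-0.97, -29.3, 1.0]
```

Call:
carry_out(deltas=[0,0,-0.14,-0.9,-29.3,1,0,0,0,-0.14,-0.9,-29.3,1,0,0,0,-0.14,-0.9,-29.3,1,0,0,0,-0.14,-0.9,-29.3,1,0,0,0,-0.14,-0.9,-29.3,1,0,0,0,-0.14,-0.9,-29.3,1,0,0,0,-0.14,-0.9,-29.3,1,0,0,0,-0.14,-0.9,-29.3,1,0,0,0,-0.14,-0.9,-29.3,1,0])

```text
t: 35.6
eef_pos: [500.4, 321.1, 209.4]
tcp_rot: [-3.137, -0.011, 0.053]
ft_force: [-0.8, -0.5, 0.1]
opening: 0.311
```

Call:
carry_out(deltas=[0,0,0,0,0.5,5,0,0,0,0,0,0.5,10,0,0,0,0,0,0.5,14,0,0,0,0,0,0.5,15,0,0,0,0,0,0.5,15,0,0,0,0,0,0.5,15,4.6,0,0,0,0,0.5,15,4.6,0,0,0,0,0.5,15,4.6,0,0,0,0,0.5,10,4.4,0,0,0,0,0,5,4.4,0,0,0,0,0,0,4.4,0,0,0,0,0,0,4.4])

```text
t: 36.8
eef_pos: [502.4, 322.3, 217.0]
tcp_rot: [-3.132, -0.023, 0.054]
ft_force: [-0.3, 0.2, -0.4]
opening: 0.465
```

```bash
python3 - <<'E'
from h import *
c=cam('wrist'); teas(c,30,25); save(c,'w14.png')
go((478,-26,190,-.088))
E
```

```text
tea? [  462    32    98   188 10252] [512. 121.] [[585.0, 68.5], [201.2, 98.3], 4.3]
tea? [549 150  11  31 200] [556. 169.] [[549.2, 15.8], [34.7, 11.2], 13.7]
tea? [ 271  175   30   39 1122] [286. 194.] [[499.9, 318.3], [45.0, 34.0], 3.2]
t 36.9 at [501.3 321.7 213.6] [-3.134 -0.019  0.054] F [-0.1 -0.2 -0.7] op 0.458
[478, -26, 190, -0.088] -> [-0.009, -0.018, 0.142] [-4.24, 34.61, 2.01]
```

Call:
carry_out(deltas=[0,-0.02,0.14,-4.2,34.6,1.5,4.4,0,-0.02,0.14,-4.2,34.6,1.5,4.4,0,-0.02,0.14,-4.2,34.6,1.5,4.4,0,-0.02,0.14,-4.2,34.6,1.5,4.4,0,-0.02,0.14,-4.2,34.6,1.5,4.4,0,-0.02,0.14,-4.2,34.6,2,4.4,0,-0.02,0.14,-4.2,34.6,2,4.4,0,-0.02,0.14,-4.2,34.6,2,4.4,0,-0.02,0.14,-4.2,34.6,2,4.4,0,-0.02,0.14,-4.2,34.6,2,4.4])

```text
t: 37.85
eef_pos: [478.1, -25.1, 189.8]
tcp_rot: [-3.132, 0.003, -0.086]
ft_force: [0.4, -0.9, 0.5]
opening: 0.464
```

```bash
python3 - <<'E'
from h import *
c=cam('wrist'); teas(c,123,9)
go((478,-26,112,-.088))
E
```

```text
tea? [ 265  188   38   55 1965] [283. 215.] [[477.8, -27.0], [28.6, 44.0], 85.2]
t 37.9 at [478.2 -24.8 189.8] [-3.132e+00  3.000e-03 -8.500e-02] F [0.9 0.8 0.3] op 0.461
[478, -26, 112, -0.088] -> [-0.009, 0.003, 0.003] [0.01, 0.2, 7.78]
```

Call:
carry_out(deltas=[0,0,0,0,0.2,4,4.4,0,0,0,0,0.2,7,4.4,0,0,0,0,0.2,7.7,4.4,0,0,0,0,0.2,7.7,4.4,0,0,0,0,0.2,7.7,0,0,0,0,0,0.2,7.7,0,0,0,0,0,0.2,7.7,0,0,0,0,0,0.2,7.7,0,0,0,0,0,0.2,4,0,0,0,0,0,0.2,0,0,0,0,0,0,0.2,-2.5,0,0,0,0,0,0.2,-2.5,0])

```text
t: 39.1
eef_pos: [479.3, -27.3, 218.1]
tcp_rot: [-3.133, -0.003, -0.085]
ft_force: [0.7, -0.6, -1.2]
opening: 0.311
```

```bash
python3 - <<'E'
from h import *
go((500,325,210,.05))
E
```

```text
t 39.1 at [479.3 -27.3 218.1] [-3.133e+00 -3.000e-03 -8.500e-02] F [ 0.7 -0.6 -1.2] op 0.311
[500, 325, 210, 0.05] -> [-0.008, -0.003, -0.135] [-0.92, -35.27, 1.11]
```

Call:
carry_out(deltas=[0,0,-0.14,-0.9,-35.2,1,0,0,0,-0.14,-0.9,-35.2,1,0,0,0,-0.14,-0.9,-35.2,1,0,0,0,-0.14,-0.9,-35.2,1,0,0,0,-0.14,-0.9,-35.2,1,0,0,0,-0.14,-0.9,-35.2,1,0,0,0,-0.14,-0.9,-35.2,1,0,0,0,-0.14,-0.9,-35.2,1,0,0,0,-0.14,-0.9,-35.2,1,0,0,0,-0.14,-0.9,-35.2,1,0])

```text
t: 40.1
eef_pos: [499.9, 323.3, 210.4]
tcp_rot: [-3.134, -0.003, 0.055]
ft_force: [-0.3, -0.1, -0.2]
opening: 0.311
```

Call:
carry_out(deltas=[0,0,0,0,0,5,0,0,0,0,0,0,10,0,0,0,0,0,0,14,0,0,0,0,0,0,14.7,0,0,0,0,0,0,14.7,0,0,0,0,0,0,14.7,4.6,0,0,0,0,0,14.7,4.6,0,0,0,0,0,14.7,4.6,0,0,0,0,0,10,4.4,0,0,0,0,0,5,4.4,0,0,0,0,0,0,4.4,0,0,0,0,0,-5,4.4])

```text
t: 41.3
eef_pos: [499.4, 322.8, 263.6]
tcp_rot: [-3.134, -0.004, 0.055]
ft_force: [0.5, 0.0, 0.5]
opening: 0.464
```

```bash
python3 - <<'E'
from h import *
c=cam('wrist'); teas(c,45,25); save(c,'w15.png'); grip(c)
c=cam('top'); pan(c)
go((590,433,300,1.62))
E
```

```text
tea? [466  64   9  10  74] [470.  68.] [[646.9, 113.5], [9.7, 9.2], 3.0]
tea? [504 120  35  23 534] [520. 131.] [[580.6, 37.4], [25.8, 41.1], 3.1]
tea? [ 270  165   29   39 1063] [284. 184.] [[500.0, 320.3], [48.4, 35.7], 3.2]
grip 598
[[588.  418.9 157.9]
 [594.7 429.3 164.6]
 [602.1 441.4 167. ]]
pan n 1913 slope x,y, z [-4.00000e-03 -3.00000e-03  1.05777e+02]
t 41.4 at [501.5 323.9 268.3] [-3.129 -0.014  0.055] F [-0.1  0.5 -1.2] op 0.462
[590, 433, 300, 1.62] -> [0.002, -0.021, -1.565] [9.48, -10.44, -2.9]
```

View pics/w15.png

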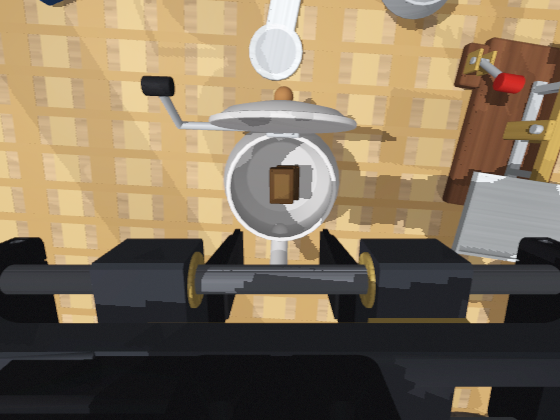

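All three bricks are stacked in the pot at (284,184), the pan is empty and level, and the arrest lever is home. Next I close the lid.

Call:
carry_out(deltas=[0,-0.02,-0.15,2,0,-3,0,0,-0.02,-0.3,6,-3,-3,0,0,-0.02,-0.45,10,-6,-3,0,0,-0.02,-0.6,13.3,-10.6,-3,0,0,-0.02,-0.75,13.3,-10.6,-3,0,0,-0.02,-0.9,13.3,-10.6,-3,0,0,-0.02,-1.05,13.3,-10.6,-3,0,0,-0.02,-1.2,13.3,-10.6,-3,0,0,-0.02,-1.35,13.3,-10.6,-3,0,0,-0.02,-1.5,13.3,-10.6,-3,0,0,-0.02,-1.57,13.3,-10.6,-3,0,0,-0.02,-1.57,13.3,-10.6,-3,0])

```text
t: 42.6
eef_pos: [627.8, 436.7, 301.8]
tcp_rot: [3.14, 0.0, 1.626]
ft_force: [0.2, 0.3, -0.1]
opening: 0.001
```

```bash
python3 - <<'E'
from h import *
c=cam('wrist'); grip(c)
go((628,437,142,1.6),(607,437,142,1.6),(539,434,147,1.6))
E
```

```text
grip 347
[[588.1 420.8 157.5]
 [595.9 432.9 164.7]
 [602.7 443.5 167. ]]
t 42.6 at [627.9 436.7 301.8] [3.14  0.    1.623] F [-0.1 -0.3 -1. ] op 0.004
[628, 437, 142, 1.6] -> [0.002, 0.0, 0.023] [0.04, -0.02, 15.98]
[607, 437, 142, 1.6] -> [0.002, 0.0, 0.023] [0.15, -2.11, 15.97]
[539, 434, 147, 1.6] -> [0.002, 0.0, 0.023] [0.21, -8.92, 15.46]
```

Call:
carry_out(deltas=[0,0,0.02,0,0,5,0,0,0,0.02,0,0,10,0,0,0,0.02,0,0,14,0,0,0,0.02,0,0,16,0,0,0,0.02,0.1,-1.2,16,0,0,0,0.02,0.1,-2.1,16,0,0,0,0.02,0.1,-3,15.6,0,0,0,0.02,0.1,-3.8,15.3,0,0,0,0.02,0.1,-4.7,15.1,0,0,0,0.02,0.1,-5.6,15,0,0,0,0.02,0.1,-6.4,15.1,0,0,0,0.02,0.1,-7.2,15.2,0])

```text
t: 43.85
eef_pos: [555.7, 434.1, 149.8]
tcp_rot: [3.139, -0.0, 1.603]
ft_force: [4.5, 1.7, -2.2]
opening: 0.005
```

```bash
python3 - <<'E'
from h import *
c=cam('wrist'); grip(c); c=cam('top'); grip(c)
go((539,434,147,1.6))
E
```

```text
grip 79
[[549.8 443.6 149.8]
 [554.5 445.3 154.9]
 [558.4 445.8 159.7]]
grip 32
[[535.  417.8 131.1]
 [548.4 420.7 161.4]
 [559.6 427.9 171.4]]
t 44.0 at [554.8 433.8 149.5] [3.141e+00 1.000e-03 1.604e+00] F [ 0.7 -0.7  0.7] op 0.008
[539, 434, 147, 1.6] -> [0.0, 0.001, 0.004] [0.07, -1.58, 0.25]
```

Call:
carry_out(deltas=[0,0,0,0,-0.8,0.1,0,0,0,0,0,-1.6,0.2,0,0,0,0,0,-2,0.3,0,0,0,0,0,-2.2,0.3,0,0,0,0,0,-2.2,0.3,0])

```text
t: 44.45
eef_pos: [533.6, 432.8, 145.7]
tcp_rot: [3.139, 0.001, 1.604]
ft_force: [10.5, 0.4, -7.2]
opening: 0.002
```

Call:
carry_out(deltas=[0,0,0,0,0.4,0,0,0,0,0,0,0.6,-2,0,0,0,0,0,0.5,-4.5,0,0,0,0,0,0.5,-4.5,0])

```text
t: 44.85
eef_pos: [538.9, 433.6, 193.9]
tcp_rot: [3.137, -0.001, 1.604]
ft_force: [-0.2, 0.7, -0.1]
opening: 0.006
```

```bash
python3 - <<'E'
from h import *
c=cam('wrist'); grip(c); c=cam('top'); grip(c)
go((520,434,185,1.6),(518,434,160,1.6),(508,434,138,1.6))
E
```

```text
grip 485
[[513.1 427.2 143.5]
 [520.3 435.6 152.4]
 [527.1 441.9 154.8]]
grip 52
[[516.5 417.  144.4]
 [521.4 426.9 152.8]
 [528.8 439.3 157.7]]
t 45.0 at [538.1 432.9 190.8] [3.140e+00 1.000e-03 1.604e+00] F [-0.5 -0.5 -0.7] op 0.009
[520, 434, 185, 1.6] -> [0.002, 0.001, 0.004] [0.17, -1.8, 0.58]
[518, 434, 160, 1.6] -> [0.002, 0.001, 0.004] [0.18, -2.01, 3.08]
[508, 434, 138, 1.6] -> [0.002, 0.001, 0.004] [0.21, -3.01, 5.27]
```

Call:
carry_out(deltas=[0,0,0,0,-1.8,1,0,0,0,0,0,-1.8,2.5,0,0,0,0,0,-1.9,3.4,0,0,0,0,0,-2,3.7,0,0,0,0,0,-2.2,4,0,0,0,0,0,-2.5,4.4,0,0,0,0,0,-2.8,4.8,0,0,0,0,0,-2.9,5,0,0,0,0,0,-2.9,5.1,0,0,0,0,0,-2.9,5.1,0])

```text
t: 45.95
eef_pos: [508.0, 431.9, 140.7]
tcp_rot: [-3.14, 0.002, 1.604]
ft_force: [-13.0, -3.3, 21.1]
opening: 0.005
```

```bash
python3 - <<'E'
from h import *
go()
c=cam('top'); grip(c)
E
```

```text
t 46.0 at [508.  431.9 140.7] [-3.140e+00  2.000e-03  1.604e+00] F [-13.   -3.3  21.1] op 0.005
grip 31
[[505.7 416.6 130.9]
 [511.6 419.8 141.6]
 [519.1 424.5 165.9]]
```

Call:
carry_out(deltas=[0,0,0,0,0.2,0.2,0,0,0,0,0,0.2,0.3,0,0,0,0,0,0.2,0.3,0])

```text
t: 46.3
eef_pos: [508.2, 432.0, 140.3]
tcp_rot: [-3.137, 0.002, 1.604]
ft_force: [-21.0, -5.8, 34.2]
opening: 0.004
```

Call:
carry_out(deltas=[0,0,0,0,0,-1,0,0,0,0,0,0,-5,0,0,0,0,0,-2,-10,0,0,0,0,0,-4,-13,0,0,0,0,0,-4,-13,0])

```text
t: 46.8
eef_pos: [468.5, 431.9, 275.1]
tcp_rot: [3.141, -0.002, 1.605]
ft_force: [0.7, -0.2, -0.1]
opening: 0.004
```

```bash
python3 - <<'E'
from h import *
go()
c=cam('wrist'); grip(c); save(c,'w16.png')
P=cloud(c); c2=cam('top'); grip(c2); P=cloud(c2); m=(abs(P[...,0]-503)<35)&(abs(P[...,1]-323)<35)&(P[...,2]>80); q=P[m]
A=np.c_[q[:,:2]-[503,323],np.ones(len(q))]; print('lid plane now',np.linalg.lstsq(A,q[:,2],rcond=None)[0].round(3),len(q))
P0=cloud(np.load('top0.npy',allow_pickle=True).item());q=P0[m];A=np.c_[q[:,:2]-[503,323],np.ones(len(q))]; print('at start',np.linalg.lstsq(A,q[:,2],rcond=None)[0].round(3)); pan(c2)
cv2.imwrite('pics/t16c.png',cv2.resize(c2['img'][130:310,60:320],None,fx=3,fy=3)[...,::-1])
E
```

```text
t 46.8 at [468.5 431.9 275.1] [ 3.141e+00 -2.000e-03  1.605e+00] F [ 0.7 -0.2 -0.1] op 0.004
grip 342
[[503.9 418.5 131.6]
 [510.  430.6 139.2]
 [517.2 441.5 141.3]]
grip 55
[[506.6 416.7 132.2]
 [511.6 426.7 139.4]
 [519.1 438.5 145. ]]
lid plane now [ -2.586   2.914 156.211] 892
at start [ -0.26   -0.536 133.396]
pan n 1914 slope x,y, z [ 1.00000e-03 -2.00000e-03  1.05784e+02]
```

View pics/t16c.png

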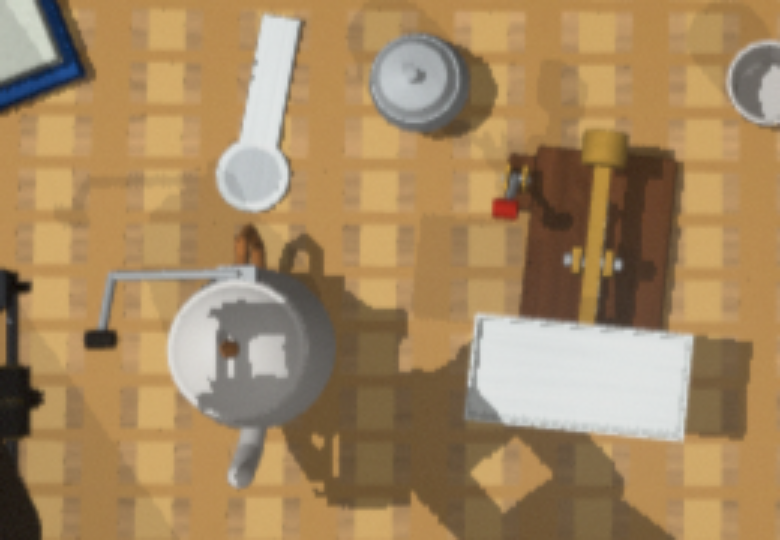

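Lid down: the grip top is at 141 mm, as expected when shut. The pan is empty and the arrest is home. Last I check the bystanders, then hand in.

```bash
python3 - <<'E'
from h import *
a=np.load('top0.npy',allow_pickle=True).item(); b=cam('top')
for n,(u0,u1,v0,v1) in dict(sugar=(178,222,133,182),cups=(296,396,135,180),rest=(128,166,130,203)).items():
    A=a['img'][v0:v1,u0:u1].astype(np.float32).mean(2);B=b['img'][v0:v1,u0:u1].astype(np.float32).mean(2)
    print(n,'shift px',np.round(cv2.phaseCorrelate(A,B),2),'mean diff',abs(A-B).mean().round(1))
teas(b,26)
print(env.job_done())
E
```

```text
Traceback (most recent call last):
ValueError: setting an array element with a sequence. The requested array has an inhomogeneous shape after 1 dimensions. The detected shape was (2,) + inhomogeneous part.
```

```bash
python3 - <<'E'
from h import *
a=np.load('top0.npy',allow_pickle=True).item(); b=cam('top')
for n,(u0,u1,v0,v1) in dict(sugar=(178,222,133,182),cups=(296,396,135,180),rest=(128,166,130,203)).items():
    A=a['img'][v0:v1,u0:u1].astype(np.float32).mean(2);B=b['img'][v0:v1,u0:u1].astype(np.float32).mean(2)
    print(n,'shift px',np.round(cv2.phaseCorrelate(A,B)[0],2),'mean diff',abs(A-B).mean().round(1))
teas(b,26)
print(env.job_done())
E
```

```text
sugar shift px [0.38 0.01] mean diff 12.8
cups shift px [-0.04  0.42] mean diff 2.5
rest shift px [0.04 0.47] mean diff 1.1
the job is handed in; nothing more can be done
None
```

The whole sequence is done and the job is handed in, at about 47 s of the 210 s allowed.

- **Weighing:** I moved the three bricks on the tray to the pan with the beam held. I then threw the arrest lever to its stop and held it there about 2.5 s. The pan tilted down about 0.11 rad, roughly 11 mm. I then brought the lever home against its stop (28 N).
- **Teapot:** I opened the lid to its stop (36 N) and put all three bricks in the pot. I then pressed the lever down to shut the lid (34 N).

**Last checks:**
- The lid grip's top is at 141 mm, which matches shut.
- The pan is empty and level.
- The arrest lever is at home, from a reading taken just after the weighing and the final picture.
- No tea is left on the tray, and the last look into the pot showed the bricks stacked inside.
- The gripper is clear of everything.
- The cups, sugar bowl and spoon rest moved less than 0.5 pixel in the top view.

**What disagreed:**
- My first push on the lid lever rode up over the grip, at about 23 N each way. I backed off and repeated it lower.
- The lid lever seemed to start about 0.25 rad open.
- The sugar bowl's patch changed in brightness (mean difference 12.8), which I put down to the arm's shadow.
- A plane fit to the lid made no sense, with the wrong slope and height, so I judged the lid shut from the grip height and the stop force instead.

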